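Load the baby things into the hallway steriliser and lock it up

ROBOT

A 6-joint arm with a two-finger parallel gripper is mounted at the origin on the work surface. World frame = base frame: x ahead of the robot, y to its left, z up, the work surface at z = 0. Lengths are in m, angles in rad, forces in N, time in s.
With the tool pointing down it reaches from about 0.3 to 0.875 m from the base axis. Payload 6.4 kg.
Tool frame: the origin (TCP) lies midway between the tips of the shut fingers; the grasp point (between the pads) lies 19 mm behind it; x points along the fingers, y is the direction in which the jaws open and shut, and the axes are right-handed (so a half turn about x gives the same grasp; the last joint's range is limited). The gripper opens to 85 mm and grips with 20 to 120 N. Pads are 22 mm wide; open, the fingers measure 114 mm over their backs; the gripper's body (76 mm by 85 mm) begins 54 mm behind the grasp point. The pads swing forward as they close: fully open they stand 13 mm farther back than shut.
Start: joints at [-1.314, 0.181, 1.607, -0, 1.354, -0.206], TCP at [0.257, -0.515, 0.192] pointing down, gripper open.
Joint ranges: [-2.99, 2.99], [-0.89, 2.07], [0.3, 2.58], [-1.14, 4.28], [0, 2.63], [-3.12, 3.12]. Speed limits (rad/s): [2.57, 2.57, 3.01, 3.14, 3.14, 3.14].

INTERFACE

Orientations are given as a unit quaternion [w, x, y, z].
In Python, from bench import ctrl gives the robot as it stands.
- The arm moves only by the tool step_arm, never from a script. Its argument "motion" is a list of rows, each a list of 7 numbers: the shift along the tool's x, y, z in mm, then the turn, a rotation vector about the tool's x, y, z in degrees, then the closure in counts, from 0 (fully open) to 255 (shut). In form: [[tx, ty, tz, rx, ry, rz, hand], ...]. A call has 1 to 10 rows; each row is the pose to reach, as a shift and turn from the pose commanded when the call began, along the tool's axes at that moment; what a row does not reach only later rows make up. A row lasts 1/8 s, in which the tool goes at most 62.5 mm and 10.7 degrees, less where a joint would pass 70% of its speed; a pose out of reach is approached as far as the arm can. A call with a gripper value outside its range is refused whole. The fingers move at their own pace and stop on an object; the grip force is fixed at half the most. Time passes only in rows, so rows that repeat a pose let the fingers close. It gives the time, the measured TCP pose, the force and the opening at its end, in the units of the state.
- ctrl.get_obs(): the state, without advancing time (a new reading comes with each control period).
- ctrl.camera(name): name is "scene" or "top"; returns (picture, depth): 400x640x3 uint8, red, green, blue; 400x640 float32, m along the optical axis (not along the pixel's ray), 0 where there is no reading.
- ctrl.camera_info(name): a dict with "fx", "fy", "cx", "cy" (pixels), "T" (4x4, takes a point from camera to world coordinates). Camera axes: x right, y down, z forward; pixel columns grow to the right and rows downward; lengths in m; the calibration is good to about 2 mm. A picture is of the moment at which its call begins. camera_info takes no time and is no camera call.
- ctrl.hand_in(): hands the job in, once; it reports no verdict.
The state is a dict: "time_s": time; "q": joint angles; "dq": joint speeds; "joint_efforts": joint torques, N m; "eef_pos": TCP position; "eef_rot": TCP orientation; "wrist_force": force on the tool from outside, world axes, zero at the start; "torque": the same for the moment, N m; "opening": opening from 0.0 (shut) to 1.0 (fully open).
Only numpy, scipy, OpenCV 4.12 (cv2) and the standard library are available. Lean on these libraries where they do the work, as an engineer would, in place of code of your own. Each camera call takes 0.05 s, during which the arm holds its last target. There are 200 camera calls.

TASK

The baby things that lie washed on the ledge have to go into the steriliser, which was left locked with its tray out. Take the key from its wooden block, push it fully into the lock on top of the steriliser and turn it to its stop to draw the bolt, put every baby thing that is out (teething ring, rattle, sippy lid, comb; some may be missing) into the tray, slide the tray fully home, and lock it in again with the key. Last, stand the key back in its block, fully down; leave the mug, the bottles, the jar and the bowl where they stand.

Things in the scene. Friction and masses are not known exactly. Their poses are not given: they have to be found in the camera images.
- steriliser: White steel steriliser hood bolted to the ledge, 222 x 220 x 115 mm tall, no floor: the tray runs on the ledge. x axis points straight into the bay, z up. Origin on the ledge where the tray's centre stands when home. Front face at x = -97.5 mm, outer back at +125, outer sides y = +-110, bay's back wall x = +105. Lock on the roof at x = -45, y = +45 mm.
- bay_mouth (a point): Centre of the bay's open mouth on the ledge, at x = -97.5 mm of the steriliser, same axes. The bay is 187 mm wide (y = +-93.5 mm; flared to +-101 mm at the mouth over the first 15 mm) and 78 mm high, hidden under the roof.
- lock_mouth (a point): Centre of the top face of the brass lock plug (30 mm square, in a steel ring, 118 mm above the ledge, 3 mm above the roof). It turns with the plug: x axis along the key slot, z up. The slot goes straight down, 19.5 mm long x 7.5 mm wide, 36 mm deep, no lead-in.
- lock (a joint): Turn of the lock plug, rad: 0 = locked (slot parallel to the steriliser's x axis), 1.45 = unlocked, at its stop; grows counter-clockwise seen from above. About 0.08 N m of friction; stays where it is left. Count it unlocked above 1.25, locked below 0.15. The key turns about 0.08 rad in the slot before the plug follows.
- bolt (a point): The hidden bolt on the lock's axis under the roof, 55 to 67 mm above the ledge: a flat cam, 12 mm wide, that turns with the lock and reaches 42 mm from the axis (this point is 36 mm out). Locked, it points to the steriliser's +y and stops the tray's lug, 30 mm short of home (or holds the tray in); unlocked, it points to the mouth. The lug passes above 1.1 rad.
- tray_mid (a point): Centre of the loose tray's inner floor, 4 mm above its underside; x axis towards its rear, which enters the bay first; z up. Aluminium, 0.45 kg, 195 (x) x 180 mm (y) outside, walls 5 mm thick, 35 mm tall; inside 190 x 170 mm. A lug for the bolt stands on the +y wall up to 71 mm, at x = -34 to -22, y = 74 to 90 mm. Home: this point at x = 0, y = 0 of the steriliser.
- tray_panel (a point): Middle of the outer face of the tray's steel front panel, x = -103.5 mm of the tray's centre, 37 mm above the ledge. The panel is 212 mm wide (y), 6 mm thick, from 2 to 72 mm above the ledge; it closes the mouth and stops flush against the hood's front face when the tray is home. Axes as the tray's.
- tray_grip (a point): Grip point of the tray, in its black blade handle: an upright slab 14 mm thick (y), 70 mm long (x, from the panel outwards), 36 to 86 mm above the ledge, on the tray's centre line. The point is at x = -145 mm of the tray's centre, 66 mm above the ledge, 41 mm out from the panel; axes as the tray's.
- keyblock: Wooden key block fixed to the ledge, 66 (x) x 50 (y) x 45 mm tall, origin at the centre of its underside. One straight slot in the middle of the top, 22 mm long (x) x 10 mm wide, 37 mm deep, where the key stands at the start.
- key_grip (a point): Centre of the key's flat grey bow (40 mm along x, 12 mm thick along y, 42 mm tall). Straight key, 80 mm long, 0.06 kg, alike either way round; z up. Collar 28 x 15 x 6 mm, its underside (the seat) 27 mm below this point; steel blade 18 (x) x 6 mm, 32 mm long below the seat, last 10 mm tapered to 11 x 2 mm. Fully in, the collar rests on the lock's or block's top.
- ring_mid (a point): Centre of the purple silicone teething ring, lying flat: 76 mm outside, 44 mm hole, round bar 16 mm thick; this point is 8 mm above its support. May be absent.
- rattle_mid (a point): Centre of the rattle dumbbell, lying: 117 mm long along x, orange block ends 36 x 40 x 40 mm, white round handle 18 mm thick and 45 mm long between them; this point is 20 mm above its support, in the handle. May be absent.
- lid_mid (a point): Middle of the stainless sippy lid lying on its rim, 22 mm above its support: disc 74 mm wide and 18 mm tall, with a round spout at its centre, 21 to 23 mm thick, up to 44 mm. May be absent.
- comb_mid (a point): Centre of the yellow comb lying flat: 140 mm along x, 34 mm along y, 10 mm thick; this point is 5 mm above its support. May be absent.
- mug: White mug, 80 mm wide, 90 mm tall. Leave alone. Origin under its centre.
- milkbottle: Clear baby bottle, 58 mm wide, 150 mm tall. Leave alone. Origin under its centre.
- talc: White talc tin, 60 mm wide, 130 mm tall. Leave alone. Origin under its centre.
- budjar: Glass jar with a wooden cap, 70 mm wide, 85 mm tall. Leave alone. Origin under its centre.
- bowl: Blue bowl, 110 mm wide, 42 mm tall. Leave alone. Origin under its centre.
There are look-alikes about, which are no part of the job. Of the things that look like the part that bears key_grip, the smallest one is meant.

How it is judged:
On the way, in this order (a step that is already met when the one before it is completed fails the run):
1. the key is fully down in the lock (z of key_grip in the frame of lock_mouth below 0.032 m and horizontal distance between key_grip and lock_mouth below 0.006 m), for 0.2 s.
2. the lock is turned open (above 1.25 rad) by the fully inserted key (all of step 1 and value of joint lock above 1.25 rad), for 0.2 s.
3. the tray is fully home in the bay (x of tray_mid in the frame of steriliser above -0.005 m and y of tray_mid in the frame of steriliser between -0.01 and 0.01 m and angle between the x axis of tray_mid and the x axis of steriliser, either way round below 0.06 rad), for 0.2 s.
4. the lock is turned back to locked (below 0.15 rad) by the fully inserted key, with the tray home and every baby thing in it (all of step 1 and all of step 3 and value of joint lock below 0.15 rad and x of ring_mid in the frame of tray_mid between -0.09 and 0.09 m and y of ring_mid in the frame of tray_mid between -0.084 and 0.084 m and z of each of ring_mid, rattle_mid, lid_mid, comb_mid in the frame of tray_mid below 0.04 m and x of rattle_mid in the frame of tray_mid between -0.09 and 0.09 m and y of rattle_mid in the frame of tray_mid between -0.084 and 0.084 m and x of lid_mid in the frame of tray_mid between -0.09 and 0.09 m and y of lid_mid in the frame of tray_mid between -0.084 and 0.084 m and x of comb_mid in the frame of tray_mid between -0.09 and 0.09 m and y of comb_mid in the frame of tray_mid between -0.084 and 0.084 m), for 0.2 s.
At the end, for the whole second after the job is handed in: Tray home (within 5 mm of its stop, 10 mm sideways), every baby thing present with its centre inside the tray's walls, less than 40 mm above its floor; lock below 0.15 rad; key in its block within 8 mm of the slot's centre, seated within 6 mm, upright within 0.2 rad (all of step 3 and x of ring_mid in the frame of tray_mid between -0.09 and 0.09 m and y of ring_mid in the frame of tray_mid between -0.084 and 0.084 m and z of each of ring_mid, rattle_mid, lid_mid, comb_mid in the frame of tray_mid below 0.04 m and x of rattle_mid in the frame of tray_mid between -0.09 and 0.09 m and y of rattle_mid in the frame of tray_mid between -0.084 and 0.084 m and x of lid_mid in the frame of tray_mid between -0.09 and 0.09 m and y of lid_mid in the frame of tray_mid between -0.084 and 0.084 m and x of comb_mid in the frame of tray_mid between -0.09 and 0.09 m and y of comb_mid in the frame of tray_mid between -0.084 and 0.084 m and value of joint lock below 0.15 rad and x of key_grip in the frame of keyblock between -0.008 and 0.008 m and y of key_grip in the frame of keyblock between -0.008 and 0.008 m and z of key_grip in the frame of keyblock below 0.078 m and angle between key_grip's own z axis and vertical below 0.2 rad); the robot touches nothing.
It fails at once if a bystander is shifted by more than 40 mm (distance of any of mug, milkbottle, talc, budjar, bowl from where it was at the start of the episode above 0.04 m).
Of ring, rattle, lid, comb only 2 to 4 are there at a start; the rules pass over those that are not, and their reading is None.
At some moment in a run one of ring, rattle, lid, comb may be knocked a few centimetres aside while the robot is not near it.
It also fails if it takes over 210 s, if anything falls off the work surface, if the arm or the gripper's body presses on something with over 40 N, if the wrist force passes 120 N, or if a joint passes its speed limit or range.

## Working session

There is one attempt and no reset: what is moved stays moved. The work goes in short steps, Python scripts to look and compute and a tool call to move; the robot and the scene stay as the last step left them, time stands still between calls to the robot, and variables do not carry over. Pictures are saved under pics/ and viewed, about 12 in all and at most 16, crops included, and the job is handed in when it is done.

Besides the shell and the picture viewer there is one more tool, called after "Request:" as name(argument=value, ...), one argument or row to a line, values as JSON. step_arm: Moves the arm, as the interface text tells. Its arguments: {"type":"object","properties":{"motion":{"type":"array","items":{"type":"array","items":{"type":"number"}}}},"required":["motion"]}

```bash
ls; mkdir -p pics; cat > h.py <<'E'
import numpy as np, cv2
from bench import ctrl
def snap(n):
    im,d=ctrl.camera(n); np.savez('%s.npz'%n,im=im,d=d); return im,d
def load(n):
    z=np.load('%s.npz'%n); return z['im'],z['d']
def pts(n,d):
    c=ctrl.camera_info(n); v,u=np.mgrid[0:400,0:640]
    P=np.stack([(u-c['cx'])/c['fx']*d,(v-c['cy'])/c['fy']*d,d,np.ones_like(d)],-1)@np.array(c['T']).T
    return P[...,:3]
def save(im,name): cv2.imwrite('pics/'+name,im[...,::-1])
E
python3 - <<'E'
from h import *
for n in('scene','top'):
    im,d=snap(n); save(cv2.resize(im,(800,500)),n+'1.png'); c=ctrl.camera_info(n); print(n,c['fx'],np.round(c['T'],3).tolist())
print(ctrl.get_obs())
E
```

```text
pics
scene 476.09842319431385 [[-0.027, 0.736, -0.677, 1.434], [1.0, 0.022, -0.016, -0.046], [0.003, -0.677, -0.736, 1.104], [0.0, 0.0, 0.0, 1.0]]
top 431.8008751944692 [[0.012, -0.989, 0.146, 0.309], [-1.0, -0.009, 0.021, -0.091], [-0.02, -0.146, -0.989, 1.582], [0.0, 0.0, 0.0, 1.0]]
{'time_s': 0.1, 'q': array([-1.31430920e+00,  1.81441993e-01,  1.60787257e+00,  2.25338660e-05,
        1.35382227e+00, -2.06299701e-01]), 'dq': array([ 0.00060372, -0.00215333, -0.00198203,  0.00134619, -0.00072881,
        0.00154853]), 'joint_efforts': array([ 4.32162033e-04, -4.45876050e+01, -3.52235949e+01, -2.90299768e-04,
        4.15331204e-03,  2.23259235e-06]), 'eef_pos': array([ 0.25658776, -0.51397036,  0.19110535]), 'eef_rot': array([-0.16161595, -0.68825508, -0.16270789,  0.68826693]), 'wrist_force': array([-0.04518305, -0.27207464,  0.39042684]), 'torque': array([ 0.02615807, -0.00505935, -0.04304739]), 'opening': 1.0061141562297098}
```

View pics/scene1.png

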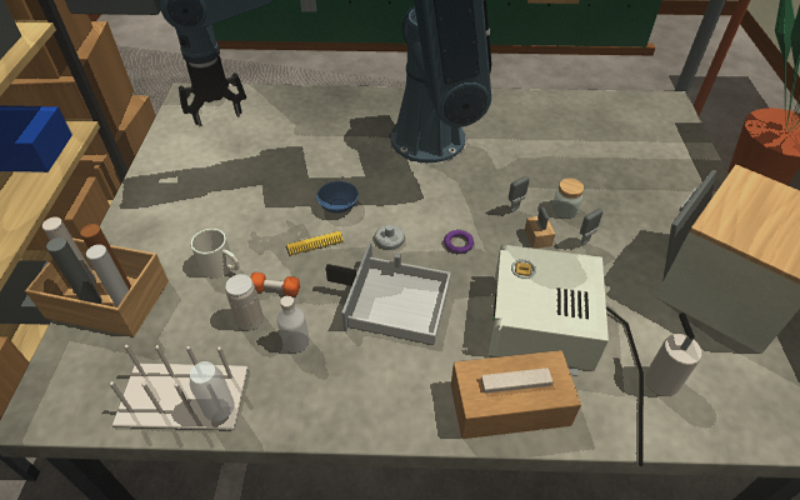

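View pics/top1.png

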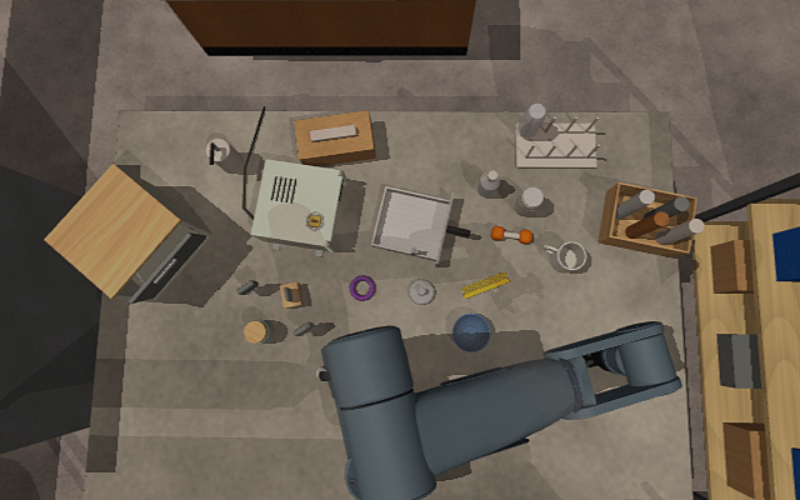

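The top view (800x500) shows the tray at about (413,222), the hood at (295,205) with the lock at (315,221), and the key block at (290,295). The ring is at (362,288), the lid at (422,292), the comb at (486,285) and the rattle at (512,235). Two look-alike keys stand near the block at (248,287) and (304,328).

```bash
cat > m.py <<'E'
from h import *
def report(names,boxes):
    for n in names:
        im,d=load(n);P=pts(n,d)
        for k,(x0,x1,y0,y1,z0,z1) in boxes.items():
            m=(d>0)&(P[...,0]>x0)&(P[...,0]<x1)&(P[...,1]>y0)&(P[...,1]<y1)&(P[...,2]>z0)&(P[...,2]<z1)
            if m.sum()<4: print(n,k,'few',m.sum());continue
            q=P[m]; (c,s,a)=cv2.minAreaRect((q[:,:2]*1000).astype(np.float32))
            print(n,k,m.sum(),'rect',np.round(c,1),np.round(s,1),round(a,1),'mean',np.round(q.mean(0)*1000,1),'zmed',round(np.median(q[:,2])*1000,1))
E
python3 - <<'E'
from h import *
for n,pp in(('top',{'tray':(413,222),'hood':(295,205),'lock':(315,221),'block':(290,295),'ring':(362,288),'lid':(422,292),'comb':(486,285),'rat':(512,235),'d1':(248,287),'d2':(304,328),'handle':(460,232),'table':(400,310)}),('scene',{'tray':(400,305),'hood':(550,300),'lock':(523,269),'key':(543,218),'d2':(518,192),'d1':(592,222),'lid':(390,238),'ring':(458,241),'handle':(338,272),'comb':(315,244)})):
    im,d=load(n);P=pts(n,d)
    for k,(u,v) in pp.items(): print(n,k,np.round(P[int(v*.8),int(u*.8)],3))
im,d=load('top'); save(cv2.resize(im[120:280,190:450],None,fx=3,fy=3,interpolation=2),'topc.png')
im,d=load('scene'); save(cv2.resize(im[130:300,240:500],None,fx=3,fy=3,interpolation=2),'scenec.png')
E
```

```text
top tray [ 0.623 -0.072  0.001]
top hood [0.646 0.257 0.109]
top lock [0.604 0.2   0.103]
top block [0.396 0.271 0.061]
top ring [ 0.424  0.077 -0.002]
top lid [ 0.412 -0.1    0.042]
top comb [ 0.434 -0.284  0.017]
top rat [ 0.578 -0.359  0.033]
top d1 [0.417 0.38  0.103]
top d2 [0.306 0.22  0.103]
top handle [ 0.579 -0.207  0.086]
top table [ 0.36  -0.038 -0.006]
scene tray [ 0.619 -0.064  0.002]
scene hood [0.682 0.248 0.116]
scene lock [0.594 0.202 0.111]
scene key [0.414 0.273 0.09 ]
scene d2 [0.31  0.226 0.079]
scene d1 [0.428 0.386 0.095]
scene lid [ 0.427 -0.094  0.021]
scene ring [0.412 0.075 0.002]
scene handle [ 0.589 -0.205  0.081]
scene comb [ 0.442 -0.281  0.009]
```

View pics/topc.png

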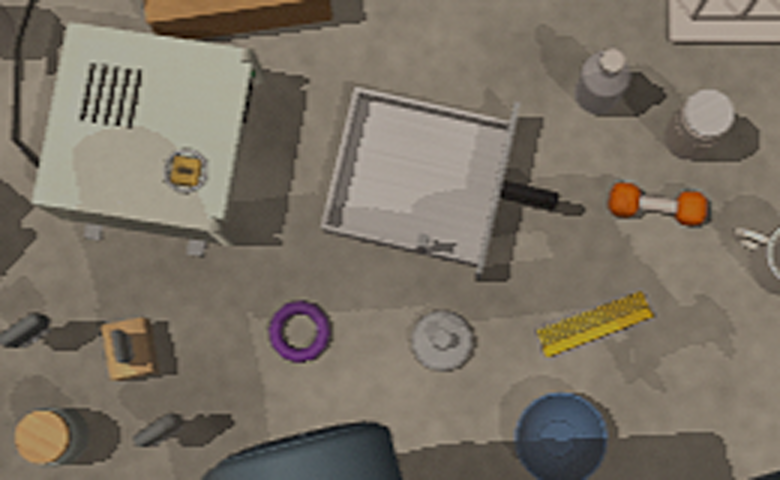

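View pics/scenec.png

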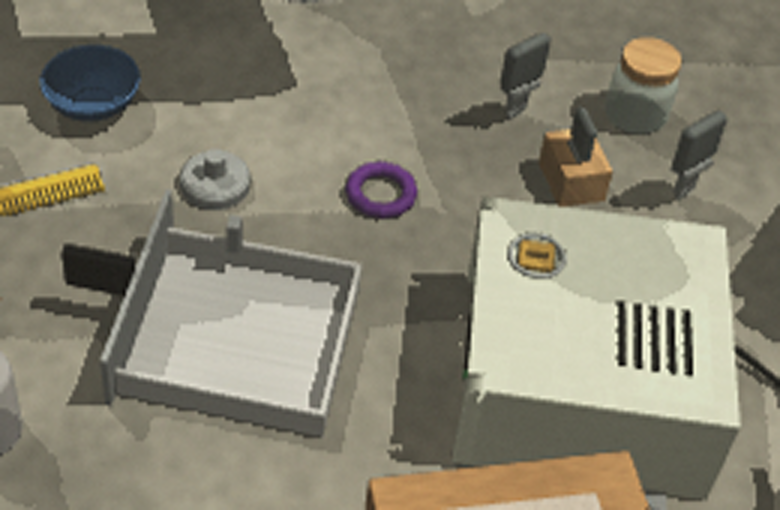

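Both crops agree with the task. All four items are out, the mouth faces -y, the lug and lock are on the robot's side, and the lock slot lies along the hood's x axis. The real key is the one in the block, at top crop (121,345) and scene crop (583,135). Next I measure using pixel rays on planes of known height.

```bash
cat >> h.py <<'E'
def ray(n,uv,z):
    c=ctrl.camera_info(n);T=np.array(c['T']); uv=np.atleast_2d(uv).astype(float)
    D=np.c_[(uv[:,0]-c['cx'])/c['fx'],(uv[:,1]-c['cy'])/c['fy'],np.ones(len(uv))]@T[:3,:3].T
    return T[:2,3]+D[:,:2]*((z-T[2,3])/D[:,2])[:,None]
OFF={'top':(190,120),'scene':(240,130)}
def crop(n,UV): return (np.atleast_2d(UV)+.5)/3-.5+OFF[n]
def col(n,im,box,lo,hi,z,off=None):
    x0,y0,x1,y1=[int(t) for t in np.r_[crop(n,box[:2])[0],crop(n,box[2:])[0]]]
    hsv=cv2.cvtColor(im,cv2.COLOR_RGB2HSV); m=np.zeros(im.shape[:2],np.uint8)
    m[y0:y1,x0:x1]=cv2.inRange(hsv,lo,hi)[y0:y1,x0:x1]
    m=cv2.morphologyEx(m,cv2.MORPH_CLOSE,np.ones((3,3)))
    k,l,s,_=cv2.connectedComponentsWithStats(m); i=1+np.argmax(s[1:,4])
    v,u=np.nonzero(l==i); w=ray(n,np.c_[u,v],z)*1000
    c,sz,a=cv2.minAreaRect(w.astype(np.float32))
    return len(u),'rect',np.round(c,1),np.round(sz,1),round(a,1),'mean',np.round(w.mean(0),1)
E
python3 - <<'E'
from h import *
B={'top':{'ring':((260,290,340,370),(120,60,30),(165,255,255),.008),'comb':((530,285,660,365),(20,100,60),(35,255,255),.009),
 'rattle':((600,170,720,235),(0,130,80),(14,255,255),.02),'rat2':((655,170,720,235),(0,130,80),(14,255,255),.02),'rat1':((600,170,655,235),(0,130,80),(14,255,255),.02),'plug':((165,145,215,195),(10,110,40),(35,255,255),.118),'block':((95,310,165,390),(5,70,50),(30,255,255),.045)},
 'scene':{'ring':((335,150,430,225),(120,60,30),(165,255,255),.008),'plug':((505,230,570,280),(10,110,40),(35,255,255),.118),
 'block':((530,120,620,205),(5,70,50),(30,255,255),.045)}}
for n in B:
    im,d=load(n)
    for k,v in B[n].items(): print(n,k,*col(n,im,*v))
R=lambda n,l,z:np.round(ray(n,crop(n,l),z)*1000,1).tolist()
print('hood top',R('top',[(67,24),(254,49),(35,203),(216,233)],.115))
print('hood scene',R('scene',[(487,203),(727,228),(738,424),(478,378)],.115))
print('tray top rim',R('top',[(357,90),(513,123),(323,229),(483,266)],.039))
print('tray scene rim',R('scene',[(168,230),(359,264),(323,428),(108,375)],.039))
print('lid spout',R('top',[(443,341)],.044),R('scene',[(215,155)],.044))
print('handle top',R('top',[(505,186),(557,198),(502,195),(555,207)],.086), R('scene',[(64,247),(132,263)],.086))
print('bow top',R('top',[(117,333),(126,333),(116,360)],.093),R('scene',[(577,110),(592,128)],.093))
for n,b in(('top',(90,300,180,390)),('scene',(490,220,585,290))):
    im,d=load(n);p=crop(n,[b[:2],b[2:]]).astype(int).ravel()
    save(cv2.resize(im[p[1]:p[3],p[0]:p[2]],(400,400),interpolation=2),'z_%s.png'%n)
a=cv2.imread('pics/z_top.png');b=cv2.imread('pics/z_scene.png');
im,d=load('top');p=crop('top',[(150,130),(240,220)]).astype(int).ravel();c=cv2.resize(im[p[1]:p[3],p[0]:p[2],::-1],(400,400),interpolation=2)
cv2.imwrite('pics/zz.png',cv2.resize(np.hstack([a,b,c]),(798,266)))
E
```

```text
top ring 213 rect [423.6  73.7] [70.3 69.4] 45.9 mean [423.2  73.9]
top comb 370 rect [ 436.6 -283.7] [ 36.4 138.2] 21.0 mean [ 436.1 -283.8]
top rattle 102 rect [ 577.4 -401.7] [36.3 37.6] 88.8 mean [ 577.5 -402.5]
top rat2 102 rect [ 577.4 -401.7] [36.3 37.6] 88.8 mean [ 577.5 -402.5]
top rat1 101 rect [ 587.8 -321.7] [36.5 37.5] 89.4 mean [ 587.9 -320.7]
top plug 85 rect [599.6 198.4] [31.8 31.4] 0.4 mean [599.  198.3]
top block 274 rect [397.7 272.2] [71.  60.5] 12.1 mean [396.9 270.4]
scene ring 241 rect [420.4  76.7] [71.9 75.1] 72.2 mean [420.7  76.7]
scene plug 108 rect [600.  201.1] [29.6 33.5] 83.1 mean [599.6 201.3]
scene block 425 rect [415.6 272.7] [101.8  71.4] 1.7 mean [422.4 270.2]
hood top [[775.1, 345.9], [745.9, 123.8], [560.6, 372.3], [527.4, 161.2]]
hood scene [[534.3, 163.0], [558.8, 381.0], [772.7, 346.6], [733.1, 137.6]]
tray top rim [[717.4, 6.9], [677.3, -184.1], [544.7, 44.9], [501.5, -148.1]]
tray scene rim [[510.5, -139.3], [548.6, 48.0], [736.6, 10.9], [685.7, -183.0]]
lid spout [[410.8, -100.9]] [[411.1, -96.7]]
handle top [[590.4, -171.9], [576.6, -232.7], [579.6, -168.4], [565.9, -230.3]] [[575.1, -231.0], [592.6, -166.0]]
bow top [[412.9, 275.8], [413.0, 265.4], [381.8, 275.6]] [[384.0, 270.5], [409.5, 282.1]]
```

View pics/zz.png

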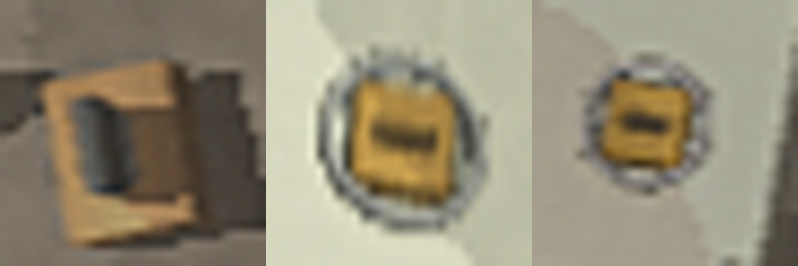

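```bash
cat >> h.py <<'E'
def proj(n,X):
    c=ctrl.camera_info(n);T=np.linalg.inv(np.array(c['T']));p=np.atleast_2d(X)@T[:3,:3].T+T[:3,3]
    return np.c_[c['fx']*p[:,0]/p[:,2]+c['cx'],c['fy']*p[:,1]/p[:,2]+c['cy']]
BIAS={'top':(0,-.0015,0),'scene':(0,.0015,0)}
def rect(c,deg,sx,sy,z):
    a=np.radians(deg);R=np.array([[np.cos(a),-np.sin(a)],[np.sin(a),np.cos(a)]])
    q=np.array([[1,1],[-1,1],[-1,-1],[1,-1]])*[sx/2,sy/2]@R.T+c
    return np.c_[q,np.full(4,z)]
def overlay(n,im,box,shapes,s,name=None):
    x0,y0,x1,y1=box; o=cv2.resize(im[y0:y1,x0:x1],None,fx=s,fy=s,interpolation=2)
    for q in shapes:
        p=(proj(n,q+np.array(BIAS[n]))+.5-[x0,y0])*s
        cv2.polylines(o,[np.round(p*16).astype(np.int32)],True,(255,0,0),1,16,4)
    return o
E
python3 - <<'E'
from h import *
M=1e-3
key=np.array([.3955,.2715]);ka=11; hl=np.array([.5995,.1998]);ha=81.7
a=np.radians(ha); ex=np.array([np.cos(a),np.sin(a)]);ey=np.array([-ex[1],ex[0]])
st=hl+.045*ex-.045*ey; print('steriliser',st)
S1=[rect(key,ka,.04,.012,.093),rect(key,ka,.066,.05,.045)]
S2=[rect(hl,ha,.03,.03,.118),rect(st+ex*.01375,ha,.2225,.22,.115)]
out=[]
for n,b1,b2 in(('top',(218,215,258,255),(195,120,285,210)),('scene',(415,160,455,200),(390,185,490,285))):
    im,d=load(n); out.append(np.hstack([cv2.resize(overlay(n,im,b1,S1,10),(390,300)),cv2.resize(overlay(n,im,b2,S2,5 if n=='top' else 4),(390,300))]))
save(np.vstack(out),'ov1.png')
E
```

```text
steriliser [0.65052469 0.23783263]
```

View pics/ov1.png

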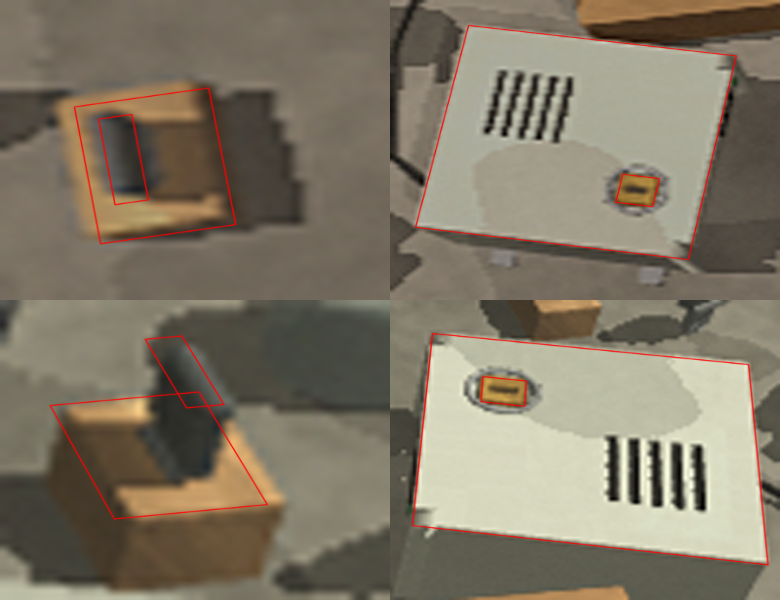

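Hood and lock fit to within a pixel. The block and key need about 4 mm more in +y, which puts the key near (0.3965, 0.2755). I'll write the helper that converts a goal pose into tool-frame shifts.

```bash
cat >> h.py <<'E'
from scipy.spatial.transform import Rotation as Ro
def Rt(phi):
    a=np.radians(phi);x=np.array([0,0,-1.]);y=np.array([np.cos(a),np.sin(a),0]);return np.c_[x,y,np.cross(x,y)]
def cur():
    o=ctrl.get_obs();w=o['eef_rot'];R=Ro.from_quat([w[1],w[2],w[3],w[0]]).as_matrix()
    return o,np.array(o['eef_pos']),R,np.degrees(np.arctan2(R[1,1],R[0,1]))
def go(*targets):  # each (x,y,z,phi)
    o,p,R,phi=cur()
    print('now',np.round(p*1000,1),'phi %.1f'%phi,'q',np.round(np.degrees(o['q']),0),'F',np.round(o['wrist_force'],1),'op',round(o['opening'],3),'t',o['time_s'])
    for t in targets:
        f=t[3]; rv=Ro.from_matrix(R.T@Rt(f)).as_rotvec(degrees=True)
        print(t,'->',np.round(np.r_[R.T@(np.array(t[:3])-p)*1000,rv],1).tolist(),'alt', np.round(Ro.from_matrix(R.T@Rt(f+180)).as_rotvec(degrees=True),1).tolist())
E
python3 - <<'E'
from h import *
go((.3965,.2755,.16,101),(.3965,.2755,.058,101))
E
```

```text
now [ 256.6 -514.   191.1] phi -63.5 q [-75.  10.  92.   0.  78. -12.] F [-0.  -0.3  0.4] op 1.006 t 0.1
(0.3965, 0.2755, 0.16, 101) -> [32.2, -643.9, -477.6, -164.5, -0.1, -0.0] alt [15.5, -0.0, 0.1]
(0.3965, 0.2755, 0.058, 101) -> [134.2, -643.8, -477.6, -164.5, -0.1, -0.0] alt [15.5, -0.0, 0.1]
```

```bash
python3 - <<'E'
from h import *
go((.45,-.1,.2,-79),(.3965,.2755,.16,-79))
E
```

```text
now [ 256.6 -514.   191.1] phi -63.5 q [-75.  10.  92.   0.  78. -12.] F [-0.  -0.3  0.4] op 1.006 t 0.1
(0.45, -0.1, 0.2, -79) -> [-8.3, -284.1, -357.9, 15.5, -0.0, 0.1] alt [-164.5, -0.1, -0.0]
(0.3965, 0.2755, 0.16, -79) -> [32.2, -643.9, -477.6, 15.5, -0.0, 0.1] alt [-164.5, -0.1, -0.0]
```

Request:
step_arm(
  motion=[
    [-8,-284,-358,0,0,0,130],
    [-8,-284,-358,0,0,0,130],
    [-8,-284,-358,15.5,0,0,130],
    [-8,-284,-358,15.5,0,0,130],
    [-8,-284,-358,15.5,0,0,130],
    [-8,-284,-358,15.5,0,0,130],
    [-8,-284,-358,15.5,0,0,130],
    [-8,-284,-358,15.5,0,0,130],
    [32,-644,-478,15.5,0,0,130],
    [32,-644,-478,15.5,0,0,130],
  ],
)

```text
time_s: 1.35
eef_pos: [0.4323, 0.0241, 0.1864]
eef_rot: [-0.067, -0.704, -0.068, 0.704]
wrist_force: [0.9, -0.2, -0.6]
opening: 0.487
```

```bash
python3 - <<'E'
from h import *
go((.3965,.2755,.16,-79))
E
```

```text
now [432.3  24.1 186.4] phi -79.0 q [-13.  -8. 112.   0.  77.  66.] F [ 0.9 -0.2 -0.6] op 0.487 t 1.35
(0.3965, 0.2755, 0.16, -79) -> [26.4, -253.6, -12.6, -0.0, 0.0, 0.0] alt [180.0, 0.0, -0.0]
```

Request:
step_arm(
  motion=[
    [26,-254,-13,0,0,0,130],
    [26,-254,-13,0,0,0,130],
    [26,-254,-13,0,0,0,130],
    [26,-254,-13,0,0,0,130],
    [26,-254,-13,0,0,0,130],
    [26,-254,-13,0,0,0,130],
  ],
)

```text
time_s: 2.1
eef_pos: [0.3965, 0.2744, 0.1603]
eef_rot: [-0.069, -0.703, -0.068, 0.704]
wrist_force: [-0.4, -0.8, -0.2]
opening: 0.487
```

```bash
python3 - <<'E'
from h import *
go((.3965,.2755,.058,-79),(.3965,.2755,.1,-79))
o,p,R,f=cur()
key=np.array([.3965,.2755]);ka=11
S1=[rect(key,ka,.04,.012,.093),rect(key,ka,.066,.05,.045)]
T=[rect(p[:2],f,.04,.022,p[2]+.0)]
out=[]
for n,b in(('top',(205,205,265,265)),('scene',(405,130,465,190))):
    im,d=snap(n); out.append(overlay(n,im,b,S1+T,6.5))
save(np.hstack(out),'ov2.png')
E
```

```text
now [396.5 274.4 160.3] phi -78.9 q [ 21.   0. 107.  -0.  73.  99.] F [-0.4 -0.8 -0.2] op 0.487 t 2.1
(0.3965, 0.2755, 0.058, -79) -> [102.3, -1.2, -0.3, 0.1, 0.1, -0.0] alt [-179.9, 0.1, 0.1]
(0.3965, 0.2755, 0.1, -79) -> [60.3, -1.2, -0.3, 0.1, 0.1, -0.0] alt [-179.9, 0.1, 0.1]
```

View pics/ov2.png

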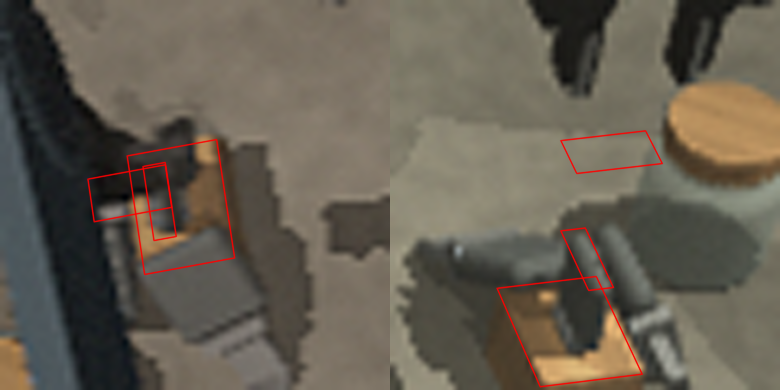

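```bash
python3 - <<'E'
from h import *
im,d=load('scene');P=pts('scene',d)
m=(P[...,2]>.155)&(P[...,2]<.2)&(abs(P[...,0]-.3965)<.06)&(abs(P[...,1]-.275)<.09)
k,l,s,c=cv2.connectedComponentsWithStats(m.astype(np.uint8))
for i in range(1,k):
    if s[i,4]>8:
        q=P[l==i]; print(s[i],np.round(q.min(0),3),np.round(q.max(0),3),np.round(q.mean(0),3))
        for z in np.arange(.155,.2,.008):
            r=q[abs(q[:,2]-z)<.004]
            if len(r): print('  z%.3f'%z,np.round(r[:,:2].min(0),3),np.round(r[:,:2].max(0),3))
save(cv2.resize(im[90:190,390:490],(600,600),interpolation=2),'g.png')
E
```

```text
(no output)
```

View pics/g.png

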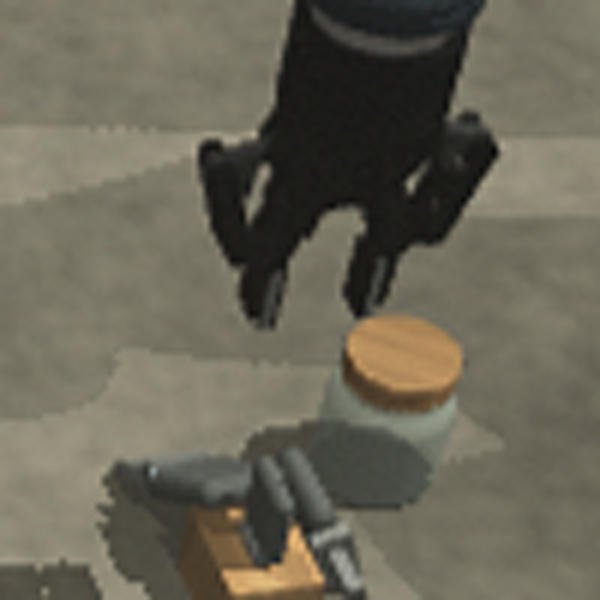

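```bash
python3 - <<'E'
from h import *
o,p,R,f=cur(); print(p,f,o['time_s'],o['dq'].round(4))
print('TCP proj scene',proj('scene',p),'top',proj('top',p))
im,d=snap('scene');P=pts('scene',d)
for u,v in((434,142),(451,139),(440,110),(450,105)): print(u,v,im[v,u],np.round(P[v,u],3))
imt,dt=snap('top')
a=cv2.resize(im[150:210,400:460],(390,390),interpolation=2);b=cv2.resize(imt[195:265,195:265],(390,390),interpolation=2)
save(np.hstack([a,b]),'k2.png')
E
```

```text
[0.39729971 0.2732428  0.16071436] -79.05176480722827 2.2 [-0.0151 -0.0048 -0.0001  0.0033  0.0005  0.0011]
TCP proj scene [[437.64663865 152.88622848]] top [[224.26333321 233.90954534]]
434 142 [66 66 60] [0.41  0.252 0.213]
451 139 [56 55 49] [0.405 0.298 0.221]
440 110 [29 28 26] [0.419 0.245 0.332]
450 105 [26 25 24] [0.431 0.264 0.358]
```

View pics/k2.png

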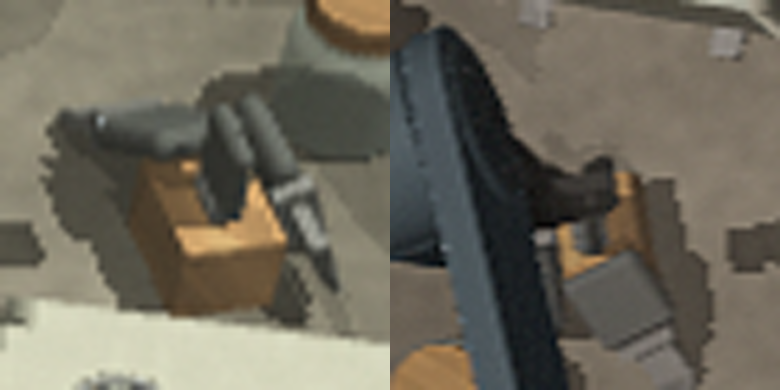

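```bash
python3 - <<'E'
from h import *
print('start TCP in scene1.png view px',proj('scene',[.2566,-.514,.1911])*1.25)
im=cv2.imread('pics/scene1.png')[60:160,150:270,::-1]
im2,d=load('scene');P=pts('scene',d)
for v in range(118,150,3): print(v,[ (round(float(P[v,u,2]),3) if im2[v,u].max()<75 else '-') for u in range(428,460,2)])
save(np.hstack([cv2.resize(im,(480,400)),cv2.resize(im2[90:150,420:468],(320,400))]),'s0.png')
E
```

```text
start TCP in scene1.png view px [[222.94987337 137.1030079 ]]
118 [0.307, 0.297, 0.296, '-', 0.302, 0.301, 0.301, 0.302, 0.304, 0.304, 0.297, 0.297, 0.297, 0.303, 0.303, 0.293]
121 [0.296, 0.294, '-', 0.268, 0.275, 0.287, 0.287, 0.297, 0.294, 0.296, 0.287, 0.284, 0.285, 0.285, 0.289, '-']
124 [0.284, 0.285, '-', 0.268, 0.275, 0.27, 0.286, 0.283, 0.276, 0.278, 0.006, 0.275, 0.271, 0.279, 0.28, 0.26]
127 [0.275, 0.272, 0.257, 0.252, 0.268, 0.276, 0.273, 0.273, '-', '-', '-', 0.001, 0.254, 0.269, 0.264, 0.255]
130 [0.261, 0.263, 0.255, 0.258, 0.259, 0.262, '-', '-', '-', '-', '-', 0.24, 0.25, 0.251, 0.253, 0.246]
133 [0.254, 0.246, 0.25, 0.25, 0.248, '-', '-', '-', '-', '-', 0.225, 0.231, 0.243, 0.237, '-', '-']
136 ['-', 0.224, 0.232, 0.232, 0.236, '-', '-', '-', '-', '-', 0.216, 0.225, 0.231, 0.225, '-', '-']
139 ['-', 0.212, 0.224, 0.224, 0.227, '-', '-', '-', '-', '-', 0.208, 0.222, 0.219, 0.001, '-', '-']
142 ['-', '-', 0.212, 0.213, '-', '-', '-', '-', '-', '-', 0.001, 0.21, '-', '-', '-', '-']
145 ['-', '-', '-', '-', '-', '-', '-', '-', '-', '-', '-', '-', '-', '-', '-', '-']
148 ['-', '-', '-', '-', '-', '-', '-', '-', '-', '-', '-', '-', '-', '-', '-', '-']
```

View pics/s0.png

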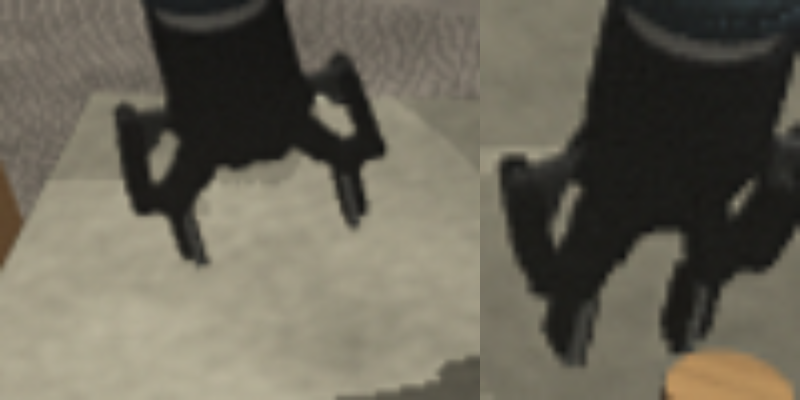

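The two look-alikes have toppled against the block: one leans on its +y side and one lies over its -x end. The visible finger tips also sit about 35–40 mm higher than the reported TCP suggests, so I'll watch heights closely. I'm backing off for a clear look.

Request:
step_arm(
  motion=[
    [-20,62,0,0,0,0,130],
    [-20,124,0,0,0,0,130],
    [-20,186,0,0,0,0,130],
    [-20,240,0,0,0,0,130],
    [-20,240,0,0,0,0,130],
  ],
)

```text
time_s: 2.92
eef_pos: [0.4436, 0.0341, 0.1812]
eef_rot: [0.065, 0.704, 0.064, -0.704]
wrist_force: [0.5, 1.3, 0.6]
opening: 0.489
```

```bash
python3 - <<'E'
from h import *
key=np.array([.3965,.2755]);ka=11
S1=[rect(key,ka,.04,.012,.093),rect(key,ka,.066,.05,.045)]
out=[]
for n,b in(('top',(205,205,265,265)),('scene',(405,145,465,205))):
    im,d=snap(n); out.append(overlay(n,im,b,S1,6.5)); P=pts(n,d)
    m=(abs(P[...,0]-.38)<.1)&(abs(P[...,1]-.3)<.1)&(P[...,2]>.012)
    s=cv2.cvtColor(im,cv2.COLOR_RGB2HSV)[...,1]<60; m&=s
    v,u=np.nonzero(m)
    b=np.array(b)
    if n=='top':
        for vv in range(215,262,3): print(n,vv,[(uu,*np.round(P[vv,uu]*1000).astype(int)) for uu in range(207,262,4) if m[vv,uu]])
    else:
        for vv in range(160,200,3): print(n,vv,[(uu,*np.round(P[vv,uu]*1000).astype(int)) for uu in range(405,460,4) if m[vv,uu]])
save(np.hstack(out),'ov3.png')
E
```

```text
top 215 []
top 218 []
top 221 []
top 224 []
top 227 [(219, np.int64(430), np.int64(325), np.int64(37))]
top 230 [(219, np.int64(418), np.int64(322), np.int64(45)), (227, np.int64(415), np.int64(282), np.int64(91))]
top 233 [(219, np.int64(408), np.int64(326), np.int64(31)), (227, np.int64(405), np.int64(281), np.int64(94)), (231, np.int64(407), np.int64(274), np.int64(63))]
top 236 [(219, np.int64(397), np.int64(322), np.int64(44)), (223, np.int64(397), np.int64(308), np.int64(41)), (231, np.int64(396), np.int64(272), np.int64(70))]
top 239 [(219, np.int64(386), np.int64(321), np.int64(46)), (231, np.int64(385), np.int64(271), np.int64(72))]
top 242 [(219, np.int64(375), np.int64(319), np.int64(51)), (223, np.int64(375), np.int64(305), np.int64(50)), (235, np.int64(375), np.int64(259), np.int64(65)), (239, np.int64(376), np.int64(246), np.int64(60))]
top 245 [(219, np.int64(365), np.int64(323), np.int64(35)), (223, np.int64(365), np.int64(305), np.int64(49)), (227, np.int64(365), np.int64(287), np.int64(64)), (231, np.int64(365), np.int64(272), np.int64(64)), (235, np.int64(365), np.
[... 3356 characters left out ...]
 np.int64(381), np.int64(318), np.int64(54))]
scene 178 [(433, np.int64(409), np.int64(274), np.int64(68)), (437, np.int64(417), np.int64(284), np.int64(77)), (441, np.int64(377), np.int64(309), np.int64(36)), (445, np.int64(391), np.int64(317), np.int64(50))]
scene 181 [(433, np.int64(413), np.int64(276), np.int64(59)), (437, np.int64(418), np.int64(286), np.int64(65)), (445, np.int64(393), np.int64(319), np.int64(40))]
scene 184 [(445, np.int64(396), np.int64(320), np.int64(30)), (449, np.int64(389), np.int64(335), np.int64(23))]
scene 187 [(449, np.int64(415), np.int64(329), np.int64(36))]
scene 190 [(449, np.int64(428), np.int64(327), np.int64(36))]
scene 193 []
scene 196 []
scene 199 []
```

View pics/ov3.png

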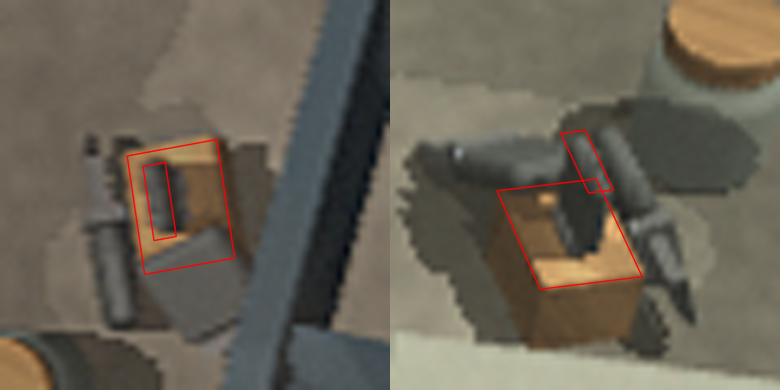

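```bash
cat >> h.py <<'E'
def tips(show=True):
    o,p,R,f=cur(); im,d=snap('scene');P=pts('scene',d)
    a=P-p; al=a@R[:,1]; ac=a@R[:,2]
    m=(abs(al)<.065)&(abs(ac)<.03)&(a[...,2]>-.03)&(a[...,2]<.12)&(im.max(-1)<95)&(d>0)
    for s in(-1,1):
        q=a[m&(al*s>0)]
        if len(q)==0: continue
        L=q@R.T.T if 0 else q@R
        z=q[:,2]; k=z<np.sort(z)[min(5,len(z)-1)]+.012
        print('side',s,len(q),'zmin',np.round(np.sort(z)[:6]*1000),'low pts y/z tool',np.round(L[k][:,1:].mean(0)*1000,1))
    return im,d
E
python3 - <<'E'
from h import *
tips()
go((.398,.2752,.16,-79),(.40,.2752,.085,-79))
E
```

```text
side -1 217 zmin [42. 43. 44. 46. 46. 47.] low pts y/z tool [-26.1  -3.5]
side 1 207 zmin [46. 49. 49. 49. 50. 51.] low pts y/z tool [27.2 -6.9]
now [442.6  38.5 180.8] phi -79.1 q [-10.  -6. 111.   0.  76.  69.] F [-0.6 -0.9  1. ] op 0.49 t 3.075
(0.398, 0.2752, 0.16, -79) -> [20.9, -240.8, -1.0, -0.1, 0.0, 0.0] alt [179.9, 0.0, -0.0]
(0.4, 0.2752, 0.085, -79) -> [95.9, -240.4, -3.0, -0.1, 0.0, 0.0] alt [179.9, 0.0, -0.0]
```

Request:
step_arm(
  motion=[
    [20,-60,0,0,0,0,130],
    [20,-120,0,0,0,0,130],
    [20,-180,-1,0,0,0,130],
    [20,-240,-3,0,0,0,130],
    [20,-240,-3,0,0,0,130],
    [60,-240,-3,0,0,0,130],
    [96,-240,-3,0,0,0,130],
    [96,-240,-3,0,0,0,130],
    [96,-240,-3,0,0,0,130],
  ],
)

```text
time_s: 4.2
eef_pos: [0.4006, 0.2751, 0.086]
eef_rot: [0.068, 0.704, 0.068, -0.703]
wrist_force: [0.5, 0.1, 0.2]
opening: 0.493
```

```bash
python3 - <<'E'
from h import *
im,d=tips()
go((.40,.2755,.07,-79),(.40,.2755,.058,-79))
imt,_=snap('top')
save(np.hstack([cv2.resize(im[120:190,410:480],(390,390),interpolation=2),cv2.resize(imt[205:265,205:265],(390,390),interpolation=2)]),'g3.png')
E
```

```text
side -1 259 zmin [-29. -29. -29. -27. -27. -25.] low pts y/z tool [-13.7  -1.7]
side 1 282 zmin [-30. -29. -28. -27. -27. -26.] low pts y/z tool [ 9.3 13. ]
now [401.1 275.3  86.5] phi -79.0 q [ 20.   6. 110.  -0.  64.  99.] F [1.1 0.3 1.1] op 0.488 t 4.25
(0.4, 0.2755, 0.07, -79) -> [16.5, -0.4, 1.1, 0.0, -0.1, 0.0] alt [-180.0, -0.0, -0.2]
(0.4, 0.2755, 0.058, -79) -> [28.5, -0.4, 1.1, 0.0, -0.1, 0.0] alt [-180.0, -0.0, -0.2]
```

View pics/g3.png

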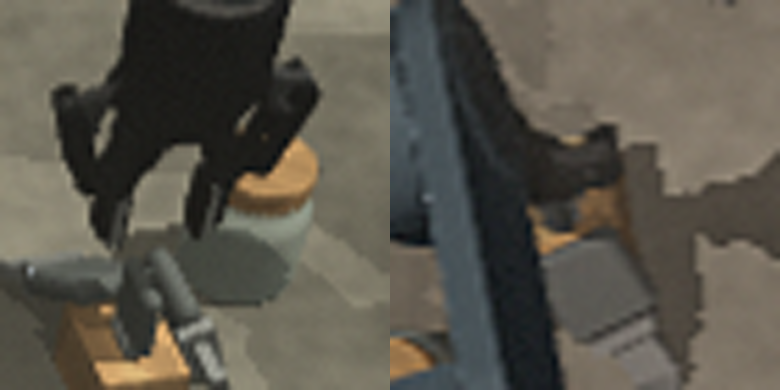

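Request:
step_arm(
  motion=[
    [20,0,1,0,0,0,130],
    [36,0,1,0,0,0,130],
    [36,0,1,0,0,0,130],
  ],
)

```text
time_s: 4.68
eef_pos: [0.3983, 0.2743, 0.0481]
eef_rot: [-0.068, -0.703, -0.068, 0.704]
wrist_force: [-0.2, -0.6, 0.4]
opening: 0.494
```

Request:
step_arm(
  motion=[
    [12,0,0,0,0,0,130],
    [22,0,0,0,0,0,130],
    [24,0,0,0,0,0,130],
    [24,0,0,0,0,0,130],
  ],
)

```text
time_s: 5.18
eef_pos: [0.3989, 0.2747, 0.0246]
eef_rot: [-0.068, -0.704, -0.068, 0.704]
wrist_force: [-0.2, -0.6, -0.1]
opening: 0.49
```

```bash
python3 - <<'E'
from h import *
im,d=snap('scene');P=pts('scene',d); o,p,R,f=cur(); go((.40,.2755,.02,-79))
# dark finger pixels: lowest z on each side
for v in range(144,186,3): print(v,[(u,*np.round(P[v,u]*1000).astype(int).tolist()) for u in range(422,456,3) if im[v,u].max()<62 and d[v,u]>0 and P[v,u,2]>.045])
E
```

```text
now [399.1 274.7  24.8] phi -79.0 q [ 20.  12. 112.  -0.  56.  99.] F [-0.5  0.1  0.3] op 0.49 t 5.225
(0.4, 0.2755, 0.02, -79) -> [4.8, -0.6, -1.0, 0.0, -0.0, 0.0] alt [-180.0, -0.0, -0.0]
144 [(428, 402, 238, 198), (431, 421, 241, 215), (434, 426, 248, 220), (437, 428, 256, 222), (440, 435, 262, 228), (443, 432, 271, 226), (446, 435, 278, 229), (449, 437, 286, 231), (452, 428, 297, 223)]
147 [(428, 405, 239, 189), (431, 421, 243, 204), (434, 428, 250, 211), (437, 430, 257, 212), (440, 431, 265, 214), (443, 438, 271, 220), (446, 432, 282, 215), (449, 434, 289, 217), (452, 427, 300, 211)]
150 [(425, 400, 234, 174), (428, 410, 240, 182), (431, 415, 247, 188), (434, 427, 252, 198), (437, 432, 259, 203), (440, 437, 266, 208), (443, 434, 275, 205), (446, 435, 283, 206), (449, 431, 292, 203), (452, 400, 312, 175), (455, 397, 321, 173)]
153 [(422, 408, 225, 169), (425, 409, 233, 170), (428, 415, 240, 175), (431, 411, 250, 172), (434, 410, 259, 171), (437, 413, 267, 174), (440, 410, 276, 172), (443, 410, 285, 172), (446, 407, 294, 170), (449, 402, 305, 165), (452, 378, 322, 144), (455, 394,
[... 707 characters left out ...]
]
165 [(422, 417, 230, 129), (425, 404, 243, 117), (428, 416, 248, 129), (431, 419, 256, 132), (443, 397, 298, 112), (446, 406, 304, 121), (449, 398, 316, 113), (452, 404, 323, 119)]
168 [(422, 418, 232, 118), (425, 410, 243, 110), (440, 387, 295, 90), (443, 407, 297, 109), (446, 398, 309, 101)]
171 [(422, 377, 245, 66), (425, 414, 244, 102), (434, 403, 274, 92), (437, 405, 282, 94), (440, 390, 296, 80), (443, 404, 301, 93)]
174 [(425, 405, 249, 80), (428, 411, 256, 87), (431, 390, 271, 66), (434, 406, 276, 82), (440, 399, 296, 76)]
177 [(425, 410, 249, 72), (434, 411, 276, 75), (437, 419, 283, 83), (443, 387, 311, 51)]
180 [(434, 416, 277, 66), (437, 417, 286, 68)]
183 [(434, 418, 279, 55)]
```

Request:
step_arm(
  motion=[
    [5,0,0,0,0,0,130],
    [5,0,0,0,0,0,255],
    [5,0,0,0,0,0,255],
    [5,0,0,0,0,0,255],
    [5,0,0,0,0,0,255],
    [5,0,0,0,0,0,255],
  ],
)

```text
time_s: 5.98
eef_pos: [0.3989, 0.275, 0.0198]
eef_rot: [0.068, 0.704, 0.068, -0.704]
wrist_force: [-0.7, 4.0, -1.3]
opening: 0.134
```

Request:
step_arm(
  motion=[
    [-10,0,0,0,0,0,255],
    [-20,0,0,0,0,0,255],
    [-35,0,0,0,0,0,255],
    [-50,0,0,0,0,0,255],
    [-90,0,0,0,0,0,255],
    [-140,0,0,0,0,0,255],
    [-140,0,0,0,0,0,255],
    [-140,0,0,0,0,0,255],
  ],
)

```text
time_s: 6.98
eef_pos: [0.3989, 0.2744, 0.16]
eef_rot: [0.068, 0.704, 0.068, -0.704]
wrist_force: [-0.7, -0.3, -1.1]
opening: 0.129
```

```bash
python3 - <<'E'
from h import *
# key centre relative to TCP at grasp
key=np.array([.3965,.2755]); g=np.array([.3989,.275]); R=Rt(-79); off=np.r_[key-g,0]@R; print('key offset in tool (y,z)',off*1000)
ha=81.7; phi=ha-90
hl=np.r_[.5995,.1998,0]; t=hl-Rt(phi)@off; print(t,phi)
go((t[0],t[1],.16,phi))
E
```

```text
key offset in tool (y,z) [ 0.         -0.94875518  2.26050074]
[0.60076514 0.20189987 0.        ] -8.299999999999997
now [398.9 274.4 160. ] phi -79.0 q [ 20.   0. 107.  -0.  73.  99.] F [-0.7 -0.3 -1.1] op 0.129 t 6.975
(np.float64(0.6007651350183034), np.float64(0.2018998650874431), 0.16, -8.299999999999997) -> [0.2, 109.7, -184.3, -70.7, -0.0, -0.0] alt [109.3, -0.0, 0.0]
```

Request:
step_arm(
  motion=[
    [0,30,-50,-10,0,0,255],
    [0,60,-100,-20,0,0,255],
    [0,90,-150,-30,0,0,255],
    [0,110,-184,-40,0,0,255],
    [0,110,-184,-50,0,0,255],
    [0,110,-184,-60,0,0,255],
    [0,110,-184,-70.7,0,0,255],
    [0,110,-184,-70.7,0,0,255],
    [0,110,-184,-70.7,0,0,255],
  ],
)

```text
time_s: 8.1
eef_pos: [0.5999, 0.2017, 0.1586]
eef_rot: [-0.461, -0.535, -0.462, 0.536]
wrist_force: [0.5, -0.2, -0.8]
opening: 0.127
```

```bash
python3 - <<'E'
from h import *
go((.6002,.2020,.14,-8.3))
o,p,R,f=cur()
out=[]
kz=p[2]-.0198  # rise since block
c=p+R@np.array([0,0,.0023])
S=[rect(c[:2],f+90,.018,.006,kz+.045-.022),rect(c[:2],f+90,.011,.002,kz+.045-.032),rect(c[:2],f+90,.028,.015,kz+.045),rect([.5995,.1998],81.7,.0195,.0075,.118)]
for n,b in(('scene',(395,155,455,215)),('top',(220,150,280,210))):
    im,d=snap(n); out.append(np.hstack([cv2.resize(im[b[1]:b[3],b[0]:b[2]],(399,399),interpolation=2),overlay(n,im,b,S,6.65)[:399,:399]]))
save(out[0],'lk.png')
E
```

```text
now [599.9 201.7 158.6] phi -8.5 q [ 8. 19. 85. -0. 76. 16.] F [ 0.5 -0.2 -0.8] op 0.127 t 8.1
(0.6002, 0.202, 0.14, -8.3) -> [18.6, 0.2, -0.3, -0.2, 0.0, 0.1] alt [179.8, 0.2, -0.1]
```

View pics/lk.png

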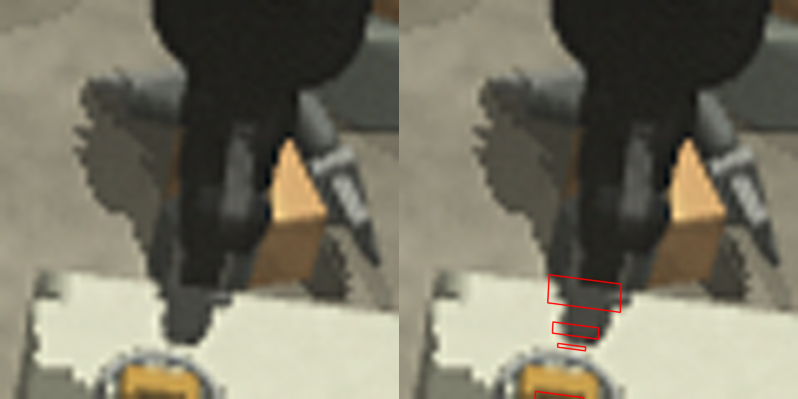

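Heights match. The blade sits about 4 mm further +y than assumed, so I shift -3.5 mm in y and then go down with force checks.

Request:
step_arm(
  motion=[
    [10,-0.2,3.4,-0.2,0,0,255],
    [20,-0.2,3.4,-0.2,0,0,255],
    [30,-0.2,3.4,-0.2,0,0,255],
    [36,-0.2,3.4,-0.2,0,0,255],
    [40,-0.2,3.4,-0.2,0,0,255],
    [40,-0.2,3.4,-0.2,0,0,255],
  ],
)

```text
time_s: 8.95
eef_pos: [0.5998, 0.1986, 0.1195]
eef_rot: [-0.463, -0.534, -0.464, 0.534]
wrist_force: [-0.0, 0.8, -0.6]
opening: 0.133
```

```bash
python3 - <<'E'
from h import *
go((.5993,.1983,.105,-8.3))
E
```

```text
now [599.8 198.6 119.5] phi -8.1 q [ 8. 21. 87.  0. 72. 16.] F [-0.   0.8 -0.6] op 0.133 t 8.95
(0.5993, 0.1983, 0.105, -8.3) -> [14.5, -0.4, 0.3, 0.2, 0.0, 0.0] alt [-179.8, -0.0, 0.0]
```

Request:
step_arm(
  motion=[
    [4,-0.2,0,0.2,0,0,255],
    [8,-0.2,0,0.2,0,0,255],
    [12,-0.2,0,0.2,0,0,255],
    [12,-0.2,0,0.2,0,0,255],
  ],
)

```text
time_s: 9.45
eef_pos: [0.5993, 0.1985, 0.1072]
eef_rot: [-0.462, -0.535, -0.463, 0.535]
wrist_force: [-0.2, -0.4, -0.3]
opening: 0.131
```

Request:
step_arm(
  motion=[
    [3,0,0,0,0,0,255],
    [6,0,0,0,0,0,255],
    [9,0,0,0,0,0,255],
    [12,0,0,0,0,0,255],
    [12,0,0,0,0,0,255],
  ],
)

```text
time_s: 10.07
eef_pos: [0.5995, 0.1986, 0.0954]
eef_rot: [-0.462, -0.535, -0.463, 0.535]
wrist_force: [-0.0, 0.0, -0.1]
opening: 0.131
```

Request:
step_arm(
  motion=[
    [2,0,0,0,0,0,255],
    [3,0,0,0,0,0,255],
    [4,0,0,0,0,0,255],
    [4,0,0,0,0,0,255],
  ],
)

```text
time_s: 10.58
eef_pos: [0.5998, 0.1986, 0.0927]
eef_rot: [0.463, 0.535, 0.463, -0.535]
wrist_force: [-3.1, 0.3, 4.7]
opening: 0.135
```

Request:
step_arm(
  motion=[
    [0,0.2,0,-10,0,0,255],
    [0,0.4,0,-20,0,0,255],
    [0,0.7,-0.2,-30,0,0,255],
    [0,0.9,-0.3,-40,0,0,255],
    [0,1.1,-0.5,-50,0,0,255],
    [0,1.3,-0.8,-60,0,0,255],
    [0,1.4,-1.0,-70,0,0,255],
    [0,1.5,-1.2,-78,0,0,255],
    [0,1.5,-1.3,-84,0,0,255],
    [0,1.5,-1.3,-84,0,0,255],
  ],
)

```text
time_s: 11.82
eef_pos: [0.6012, 0.2001, 0.0927]
eef_rot: [0.702, 0.088, 0.702, -0.087]
wrist_force: [-3.5, 0.6, 6.5]
opening: 0.134
```

```bash
python3 - <<'E'
from h import *
go((.6005,.1995,.0927,79)); print(ctrl.get_obs()['torque'])
E
```

```text
now [601.2 200.1  92.7] phi 75.8 q [  8.  23.  88.   0.  69. -68.] F [-3.5  0.6  6.5] op 0.134 t 11.825
(0.6005, 0.1995, 0.0927, 79) -> [0.0, -0.7, -0.6, -3.2, -0.0, -0.0] alt [176.8, -0.0, 0.0]
[ 0.13796038  0.67204244 -0.0710276 ]
```

Request:
step_arm(
  motion=[
    [0,0,0,-3,0,0,255],
    [0,0,0,-5,0,0,255],
    [0,0,0,-5,0,0,255],
    [0,0,0,-5,0,0,255],
  ],
)

```text
time_s: 12.32
eef_pos: [0.6013, 0.2001, 0.0927]
eef_rot: [0.705, 0.057, 0.705, -0.057]
wrist_force: [-3.1, 1.5, 6.3]
opening: 0.132
```

```bash
python3 - <<'E'
from h import *
go((.6005,.1995,.0927,79)); print(ctrl.get_obs()['torque'])
E
```

```text
now [601.3 200.1  92.7] phi 80.7 q [  8.  23.  88.   0.  69. -73.] F [-3.1  1.5  6.3] op 0.132 t 12.325
(0.6005, 0.1995, 0.0927, 79) -> [0.0, -0.8, -0.6, 1.7, -0.0, -0.0] alt [-178.3, 0.1, -0.0]
[ 0.18427948  0.62568445 -0.10651564]
```

Request:
step_arm(
  motion=[
    [0,0,0,-3,0,0,255],
    [0,0,0,-3,0,0,255],
    [0,0,0,-3,0,0,255],
  ],
)

```text
time_s: 12.7
eef_pos: [0.6013, 0.2002, 0.0927]
eef_rot: [0.706, 0.039, 0.706, -0.039]
wrist_force: [-4.0, 0.8, 5.3]
opening: 0.132
```

```bash
python3 - <<'E'
from h import *
go((.6013,.2001,.16,79)); print(ctrl.get_obs()['torque'])
E
```

```text
now [601.3 200.2  92.7] phi 83.7 q [  8.  23.  88.   0.  69. -76.] F [-4.   0.8  5.3] op 0.132 t 12.7
(0.6013, 0.2001, 0.16, 79) -> [-67.3, -0.0, 0.0, 4.7, -0.0, -0.1] alt [-175.3, 0.1, -0.0]
[ 0.25497527  0.62615403 -0.55248416]
```

Lock is at its stop: torque jumped to 0.55 N m after about 90° of turn. I'll release the key there and go to the items.

Request:
step_arm(
  motion=[
    [0,0,0,2.5,0,0,255],
    [0,0,0,2.5,0,0,130],
    [0,0,0,2.5,0,0,130],
    [0,0,0,2.5,0,0,130],
    [-20,0,0,2.5,0,0,130],
    [-60,0,0,2.5,0,0,130],
    [-110,0,0,2.5,0,0,130],
  ],
)

```text
time_s: 13.58
eef_pos: [0.6009, 0.1995, 0.2034]
eef_rot: [0.705, 0.054, 0.705, -0.054]
wrist_force: [0.7, 0.3, -0.3]
opening: 0.488
```

```bash
python3 - <<'E'
from h import *
go()
im,d=snap('scene'); P=pts('scene',d)
# tray fit: overlay later; refine tray from depth and colours
B={'ring':((335,150,430,225),(120,60,30),(165,255,255),.008)}
print('scene ring',*col('scene',im,*B['ring']))
hsv=cv2.cvtColor(im,cv2.COLOR_RGB2HSV)
def comp(n,img,lo,hi,z,amin=40):
    m=cv2.morphologyEx(cv2.inRange(cv2.cvtColor(img,cv2.COLOR_RGB2HSV),lo,hi),cv2.MORPH_CLOSE,np.ones((3,3)))
    k,l,s,c=cv2.connectedComponentsWithStats(m)
    for i in range(1,k):
        if s[i,4]>amin:
            v,u=np.nonzero(l==i);w=ray(n,np.c_[u,v],z)*1000
            if 300<w[:,0].mean()<750 and -550<w[:,1].mean()<250:
                r=cv2.minAreaRect(w.astype(np.float32)); print(n,s[i,4],np.round(r[0],1),np.round(r[1],1),round(r[2],1))
imt,dt=snap('top')
for n,img in(('scene',im),('top',imt)):
    print('comb');comp(n,img,(20,100,60),(35,255,255),.009)
    print('orange');comp(n,img,(0,150,80),(12,255,255),.02)
    print('purple');comp(n,img,(120,60,30),(165,255,255),.008)
# tray overlay
tr=np.array([.612,-.066]); ta=78
a=np.radians(ta);ex=np.array([np.cos(a),np.sin(a)])
S=[rect(tr,ta,.195,.18,.035),rect(tr-.0725*2*ex,ta,.002,.014,.086),rect(tr-.1385*ex,ta,.07,.014,.086),rect(tr-.1005*ex,ta,.006,.212,.072)]
o=np.hstack([cv2.resize(overlay('top',imt,(285,140,385,240),S,4),(400,400)),cv2.resize(overlay('scene',im,(250,190,370,290),S,3.33),(400,400))])
save(o,'tr.png')
E
```

```text
now [600.9 199.5 203.4] phi 81.2 q [  8.  17.  82.   0.  80. -74.] F [ 0.7  0.3 -0.3] op 0.488 t 13.575
scene ring 242 rect [420.4  76.7] [71.9 75.1] 72.2 mean [420.7  76.7]
comb
scene 433 [ 437.5 -281.7] [ 40.9 139.6] 21.2
orange
scene 126 [ 574.6 -397.2] [58.4 29. ] 11.1
scene 176 [ 583.9 -318.3] [55.2 38.5] 1.7
purple
scene 242 [420.4  76.7] [71.9 75.1] 72.2
comb
top 372 [ 436.8 -284.2] [ 36.4 139.8] 21.0
orange
top 48 [ 587.8 -321.7] [36.5 37.5] 89.4
top 45 [ 577.4 -401.7] [36.4 37.6] 88.9
purple
top 213 [423.6  73.7] [70.3 69.4] 45.9
```

View pics/tr.png

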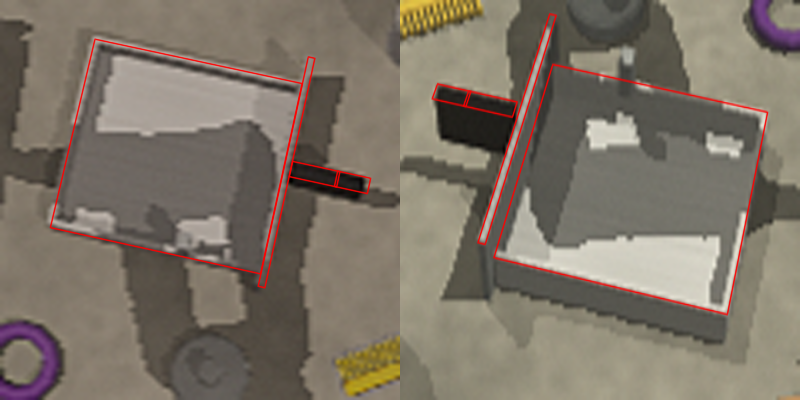

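Tray pose (0.612, -0.066) at 78° fits both views. Next is the comb.

```bash
cat >> h.py <<'E'
TR=np.array([.612,-.066]);TA=np.radians(78)
def tray(x,y): return TR+x*np.array([np.cos(TA),np.sin(TA)])+y*np.array([-np.sin(TA),np.cos(TA)])
E
python3 - <<'E'
from h import *
print('talc',ray('top',[(532*.8,188*.8)],.13),'bottle',ray('top',[(492*.8,176*.8)],.15),'mug',ray('top',[(572*.8,255*.8)],.09))
print('comb',tray(0,.049),'rattle',tray(.036,-.055),'ring',tray(-.054,-.008),'lid',tray(.036,-.005))
go((.437,-.283,.2,21),(.437,-.283,.05,21))
E
```

```text
talc [[ 0.69333041 -0.40173795]] bottle [[ 0.72097859 -0.28956461]] mug [[ 0.51365436 -0.51653785]]
comb [ 0.56407077 -0.05581233] rattle [ 0.67328294 -0.04222183] ring [ 0.60859795 -0.12048326] lid [ 0.62437556 -0.03182624]
now [605.8 200.4 211. ] phi 81.2 q [  8.  17.  82.   0.  80. -74.] F [0.2 0.1 0.7] op 0.489 t 13.675
(0.437, -0.283, 0.2, 21) -> [7.8, -503.5, -93.3, 60.2, 0.6, -0.6] alt [-119.8, 0.7, 0.6]
(0.437, -0.283, 0.05, 21) -> [157.8, -504.1, -95.2, 60.2, 0.6, -0.6] alt [-119.8, 0.7, 0.6]
```

Request:
step_arm(
  motion=[
    [8,-62,-12,10,0,0,130],
    [8,-124,-24,20,0,0,130],
    [8,-186,-36,30,0,0,130],
    [8,-248,-48,40,0,0,130],
    [8,-310,-60,50,0,0,130],
    [8,-372,-72,60,0,0,130],
    [8,-434,-82,60,0.6,-0.6,130],
    [8,-504,-94,60,0.6,-0.6,130],
    [40,-504,-94,60,0.6,-0.6,130],
    [100,-504,-94,60,0.6,-0.6,130],
  ],
)

```text
time_s: 14.92
eef_pos: [0.4331, -0.2882, 0.1042]
eef_rot: [0.582, 0.396, 0.584, -0.404]
wrist_force: [0.8, 0.0, -0.4]
opening: 0.49
```

```bash
python3 - <<'E'
from h import *
go((.437,-.283,.02,21),(.437,-.283,-.03,21))
E
```

```text
now [ 433.1 -288.2  104.2] phi 21.1 q [-46.   9. 104.  -1.  67. -67.] F [ 0.8  0.  -0.4] op 0.49 t 14.925
(0.437, -0.283, 0.02, 21) -> [84.2, 6.4, -3.8, 0.1, 0.2, 0.6] alt [-179.9, -1.0, 0.4]
(0.437, -0.283, -0.03, 21) -> [134.2, 6.9, -4.0, 0.1, 0.2, 0.6] alt [-179.9, -1.0, 0.4]
```

Request:
step_arm(
  motion=[
    [40,5.5,-3.8,0,0.2,0.6,130],
    [84,6,-3.8,0,0.2,0.6,130],
    [104,6,-4,0,0.2,0.6,130],
    [114,6,-4,0,0.2,0.6,130],
    [114,6,-4,0,0.2,0.6,130],
  ],
)

```text
time_s: 15.55
eef_pos: [0.4343, -0.2785, -0.012]
eef_rot: [0.581, 0.4, 0.586, -0.399]
wrist_force: [0.2, 0.5, 0.8]
opening: 0.489
```

```bash
python3 - <<'E'
from h import *
go((.437,-.283,-.02,21))
im,d=snap('scene');P=pts('scene',d)
m=(abs(P[...,0]-.437)<.06)&(abs(P[...,1]+.283)<.06)&(im.max(-1)<70)&(P[...,2]<.12)&(P[...,2]>.01)
v,u=np.nonzero(m)
for vv in range(v.min(),v.max()+1,2):
    print(vv,[(uu,*np.round(P[vv,uu]*1000).astype(int).tolist()) for uu in u[v==vv][::3]])
E
```

```text
now [ 434.3 -278.5  -12. ] phi 21.2 q [-46.  20. 108.  -0.  53. -67.] F [0.2 0.5 0.8] op 0.489 t 15.55
(0.437, -0.283, -0.02, 21) -> [8.0, 1.0, 5.2, 0.2, -0.4, 0.2] alt [-179.8, -0.3, -0.6]
169 [(np.int64(243), 427, -299, 108)]
171 []
173 [(np.int64(247), 453, -283, 117)]
175 [(np.int64(246), 461, -285, 116), (np.int64(257), 454, -254, 110)]
177 [(np.int64(246), 464, -285, 112), (np.int64(249), 415, -288, 61), (np.int64(256), 455, -258, 103)]
179 [(np.int64(247), 462, -283, 101), (np.int64(250), 465, -274, 104)]
181 [(np.int64(247), 463, -284, 94)]
183 [(np.int64(248), 416, -293, 36), (np.int64(254), 493, -258, 117), (np.int64(257), 491, -249, 116)]
185 [(np.int64(250), 475, -274, 89), (np.int64(253), 496, -261, 112), (np.int64(256), 490, -253, 106)]
187 [(np.int64(250), 472, -276, 78), (np.int64(253), 494, -262, 102), (np.int64(256), 479, -256, 86), (np.int64(259), 480, -247, 86)]
189 [(np.int64(250), 462, -279, 58), (np.int64(253), 484, -265, 82), (np.int64(256), 482, -257, 80)]
191 [(np.int64(252), 465, -273, 52), (np.int64(255), 468, -264, 56)]
193 [(np.int64(252), 463, -275, 41), (np.int64(255), 461, -266, 39)]
195 [(np.int64(252), 461, -276, 30)]
```

Request:
step_arm(
  motion=[
    [6,1,5,0,0,0,130],
    [12,1,5,0,0,0,130],
    [17,1,5,0,0,0,130],
    [20,1,5,0,0,0,130],
    [20,1,5,0,0,0,130],
  ],
)

```text
time_s: 16.23
eef_pos: [0.4365, -0.2823, -0.0327]
eef_rot: [0.58, 0.4, 0.586, -0.399]
wrist_force: [-0.0, 0.4, -0.3]
opening: 0.492
```

Request:
step_arm(
  motion=[
    [2,0,0,0,0,0,130],
    [4,0,0,0,0,0,130],
    [4,0,0,0,0,0,130],
  ],
)

```text
time_s: 16.6
eef_pos: [0.4366, -0.2824, -0.0364]
eef_rot: [0.581, 0.4, 0.586, -0.399]
wrist_force: [-0.7, 0.1, -0.2]
opening: 0.493
```

Request:
step_arm(
  motion=[
    [2,0,0,0,0,0,130],
    [3,0,0,0,0,0,130],
    [3,0,0,0,0,0,130],
  ],
)

```text
time_s: 16.98
eef_pos: [0.4366, -0.2824, -0.0394]
eef_rot: [0.581, 0.4, 0.586, -0.399]
wrist_force: [-0.5, 0.4, -0.1]
opening: 0.487
```

Request:
step_arm(
  motion=[
    [2,0,0,0,0,0,130],
    [3,0,0,0,0,0,130],
    [3,0,0,0,0,0,130],
  ],
)

```text
time_s: 17.35
eef_pos: [0.4369, -0.2827, -0.0411]
eef_rot: [0.581, 0.4, 0.586, -0.399]
wrist_force: [-3.6, 3.7, 12.2]
opening: 0.489
```

Table contact at -41 mm gives the calibration: tip z = reported z + 41 mm at this opening. I back off 2 mm and grip.

Request:
step_arm(
  motion=[
    [-3,0,0,0,0,0,130],
    [-3,0,0,0,0,0,255],
    [-3,0,0,0,0,0,255],
    [-3,0,0,0,0,0,255],
    [-3,0,0,0,0,0,255],
    [-15,0,0,0,0,0,255],
    [-60,0,0,0,0,0,255],
    [-140,0,0,0,0,0,255],
    [-140,0,0,0,0,0,255],
  ],
)

```text
time_s: 18.48
eef_pos: [0.4396, -0.2854, 0.1024]
eef_rot: [0.583, 0.399, 0.584, -0.399]
wrist_force: [0.3, 0.2, -1.1]
opening: 0.377
```

```bash
python3 - <<'E'
from h import *
t=tray(0,.049); go((t[0],t[1],.09,-12),(t[0],t[1],-.02,-12))
E
```

```text
now [ 439.6 -285.4  102.4] phi 21.2 q [-46.  10. 104.  -0.  66. -67.] F [ 0.3  0.2 -1.1] op 0.377 t 18.475
(np.float64(0.5640707675640435), np.float64(-0.055812327149929786), 0.09, -12) -> [12.4, 199.1, -168.9, 33.2, 0.0, 0.0] alt [-146.8, -0.0, 0.0]
(np.float64(0.5640707675640435), np.float64(-0.055812327149929786), -0.02, -12) -> [122.4, 199.2, -168.9, 33.2, 0.0, 0.0] alt [-146.8, -0.0, 0.0]
```

Request:
step_arm(
  motion=[
    [12,46,-39,10,0,0,255],
    [12,92,-78,20,0,0,255],
    [12,138,-117,30,0,0,255],
    [12,184,-156,33.2,0,0,255],
    [12,199,-169,33.2,0,0,255],
    [12,199,-169,33.2,0,0,255],
    [12,199,-169,33.2,0,0,255],
  ],
)

```text
time_s: 19.35
eef_pos: [0.561, -0.0539, 0.0857]
eef_rot: [-0.442, -0.549, -0.448, 0.55]
wrist_force: [0.4, -0.1, -0.8]
opening: 0.374
```

```bash
python3 - <<'E'
from h import *
t=tray(0,.049); go((t[0],t[1],-.028,-12))
E
```

```text
now [561.  -53.9  85.7] phi -12.0 q [-18.  16.  98.   0.  66.  -6.] F [ 0.4 -0.1 -0.8] op 0.374 t 19.35
(np.float64(0.5640707675640435), np.float64(-0.055812327149929786), -0.028, -12) -> [113.6, 4.3, 1.6, 0.0, -0.2, 0.5] alt [-180.0, -0.7, -0.4]
```

Request:
step_arm(
  motion=[
    [40,3,1.6,0,0,0,255],
    [80,3,1.6,0,0,0,255],
    [100,3,1.6,0,0,0,255],
    [111,3,1.6,0,0,0,255],
    [111,3,1.6,0,0,0,255],
  ],
)

```text
time_s: 19.98
eef_pos: [0.5637, -0.0556, -0.0247]
eef_rot: [-0.442, -0.549, -0.448, 0.55]
wrist_force: [0.7, -0.1, -0.0]
opening: 0.373
```

```bash
python3 - <<'E'
from h import *
t=tray(0,.049); go((t[0],t[1],-.032,-12))
E
```

```text
now [563.7 -55.6 -24.7] phi -12.0 q [-18.  26. 100.   0.  54.  -6.] F [ 0.7 -0.1 -0. ] op 0.373 t 19.975
(np.float64(0.5640707675640435), np.float64(-0.055812327149929786), -0.032, -12) -> [7.3, 0.5, 0.1, -0.0, -0.2, 0.4] alt [180.0, 0.6, 0.4]
```

Request:
step_arm(
  motion=[
    [4,0.4,0,0,0,0,255],
    [7,0.4,0,0,0,0,255],
    [7,0.4,0,0,0,0,255],
    [7,0.4,0,0,0,0,143],
    [7,0.4,0,0,0,0,143],
    [7,0.4,0,0,0,0,143],
    [-20,0.4,0,0,0,0,143],
    [-70,0.4,0,0,0,0,143],
    [-130,0.4,0,0,0,0,130],
    [-130,0.4,0,0,0,0,130],
  ],
)

```text
time_s: 21.22
eef_pos: [0.5692, -0.0573, 0.1113]
eef_rot: [0.446, 0.551, 0.445, -0.548]
wrist_force: [0.2, -0.3, 1.0]
opening: 0.493
```

```bash
python3 - <<'E'
from h import *
im,d=snap('scene')
def comp(n,img,lo,hi,z,amin=30):
    m=cv2.morphologyEx(cv2.inRange(cv2.cvtColor(img,cv2.COLOR_RGB2HSV),lo,hi),cv2.MORPH_CLOSE,np.ones((3,3)))
    k,l,s,c=cv2.connectedComponentsWithStats(m)
    for i in range(1,k):
        if s[i,4]>amin:
            v,u=np.nonzero(l==i);w=ray(n,np.c_[u,v],z)*1000
            if 300<w[:,0].mean()<750 and -550<w[:,1].mean()<250:
                r=cv2.minAreaRect(w.astype(np.float32)); print(n,s[i,4],np.round(r[0],1),np.round(r[1],1),round(r[2],1))
comp('scene',im,(20,100,60),(35,255,255),.014); comp('scene',im,(0,150,80),(12,255,255),.02)
go((.582,-.3595,.1,-7.3),(.582,-.3595,-.03,-7.3))
E
sed -n '/^def comp/,$p' /dev/null; cat >> h.py <<'E'
def comp(n,img,lo,hi,z,amin=30):
    m=cv2.morphologyEx(cv2.inRange(cv2.cvtColor(img,cv2.COLOR_RGB2HSV),lo,hi),cv2.MORPH_CLOSE,np.ones((3,3)))
    k,l,s,c=cv2.connectedComponentsWithStats(m)
    for i in range(1,k):
        if s[i,4]>amin:
            v,u=np.nonzero(l==i);w=ray(n,np.c_[u,v],z)*1000
            if 300<w[:,0].mean()<750 and -550<w[:,1].mean()<250:
                r=cv2.minAreaRect(w.astype(np.float32)); print(n,s[i,4],np.round(r[0],1),np.round(r[1],1),round(r[2],1))
E
```

```text
scene 499 [566.9 -54. ] [138.8  40.2] 77.8
scene 127 [ 574.6 -397.2] [58.4 29. ] 11.1
scene 165 [ 584.  -320.4] [55.2 34.3] 1.8
now [567.  -56.7 108.2] phi -12.0 q [-18.  15.  97.   0.  68.  -6.] F [-1.2 -0.3 -0.6] op 0.492 t 21.275
(0.582, -0.3595, 0.1, -7.3) -> [7.1, 77.5, 293.2, -4.7, -0.2, 0.0] alt [175.3, 0.0, 0.3]
(0.582, -0.3595, -0.03, -7.3) -> [137.1, 77.6, 293.6, -4.7, -0.2, 0.0] alt [175.3, 0.0, 0.3]
```

Request:
step_arm(
  motion=[
    [7,16,60,0,0,0,130],
    [7,32,120,-2,0,0,130],
    [7,48,180,-4.7,0,0,130],
    [7,64,240,-4.7,0,0,130],
    [7,77.5,293,-4.7,0,0,130],
    [7,77.5,293,-4.7,0,0,130],
    [7,77.5,293,-4.7,0,0,130],
  ],
)

```text
time_s: 22.15
eef_pos: [0.5786, -0.3576, 0.0943]
eef_rot: [-0.463, -0.531, -0.471, 0.531]
wrist_force: [-0.3, 0.6, -0.2]
opening: 0.489
```

```bash
python3 - <<'E'
from h import *
go((.582,-.3595,-.03,-7.3))
E
```

```text
now [ 578.6 -357.6   94.3] phi -7.3 q [-42.  29.  79.   0.  72. -34.] F [-0.3  0.6 -0.2] op 0.489 t 22.15
(0.582, -0.3595, -0.03, -7.3) -> [124.2, 4.7, 2.3, -0.0, -0.4, 0.5] alt [180.0, 0.8, 0.6]
```

Request:
step_arm(
  motion=[
    [40,3.5,2,0,0,0,130],
    [80,3.5,2,0,0,0,130],
    [105,3.5,2,0,0,0,130],
    [122,3.5,2,0,0,0,130],
    [122,3.5,2,0,0,0,130],
    [122,3.5,2,0,0,0,130],
  ],
)

```text
time_s: 22.9
eef_pos: [0.5831, -0.3606, -0.0243]
eef_rot: [-0.465, -0.531, -0.47, 0.531]
wrist_force: [-0.6, 0.0, -1.0]
opening: 0.491
```

Request:
step_arm(
  motion=[
    [0,0,0,0,0,0,255],
    [0,0,0,0,0,0,255],
    [0,0,0,0,0,0,255],
    [0,0,0,0,0,0,255],
    [0,0,0,0,0,0,255],
  ],
)

```text
time_s: 23.52
eef_pos: [0.5833, -0.3612, -0.0238]
eef_rot: [-0.465, -0.531, -0.469, 0.531]
wrist_force: [-0.9, 1.5, 6.2]
opening: 0.181
```

Request:
step_arm(
  motion=[
    [-10,0,0,0,0,0,255],
    [-50,0,0,0,0,0,255],
    [-100,0,0,0,0,0,255],
    [-130,0,0,0,0,0,255],
    [-130,0,0,0,0,0,255],
  ],
)

```text
time_s: 24.15
eef_pos: [0.5849, -0.3629, 0.1087]
eef_rot: [0.467, 0.531, 0.468, -0.531]
wrist_force: [0.4, -1.3, -1.1]
opening: 0.186
```

```bash
python3 - <<'E'
from h import *
t=tray(.036,-.055); go((t[0],t[1],.1,-12))
E
```

```text
now [ 584.9 -362.9  108.7] phi -7.3 q [-42.  29.  78.   0.  73. -34.] F [ 0.4 -1.3 -1.1] op 0.186 t 24.15
(np.float64(0.6732829389097986), np.float64(-0.042221829368559775), 0.1, -12) -> [8.9, 47.0, -329.3, 4.7, -0.0, 0.0] alt [-175.3, -0.0, -0.1]
```

Request:
step_arm(
  motion=[
    [8,0,-60,4.7,0,0,255],
    [8,0,-120,4.7,0,0,255],
    [8,15,-180,4.7,0,0,255],
    [8,30,-240,4.7,0,0,255],
    [8,47,-300,4.7,0,0,255],
    [8,47,-329,4.7,0,0,255],
    [8,47,-329,4.7,0,0,255],
    [8,47,-329,4.7,0,0,255],
  ],
)

```text
time_s: 25.15
eef_pos: [0.6705, -0.0413, 0.0965]
eef_rot: [-0.442, -0.549, -0.448, 0.55]
wrist_force: [0.2, -0.6, 0.1]
opening: 0.178
```

```bash
python3 - <<'E'
from h import *
t=tray(.036,-.055); go((t[0],t[1],-.015,-12))
E
```

```text
now [670.5 -41.3  96.5] phi -12.0 q [-14.  28.  81.   0.  72.  -2.] F [ 0.2 -0.6  0.1] op 0.178 t 25.15
(np.float64(0.6732829389097986), np.float64(-0.042221829368559775), -0.015, -12) -> [111.4, 3.9, 0.7, 0.0, -0.2, 0.5] alt [-180.0, -0.8, -0.3]
```

Request:
step_arm(
  motion=[
    [40,2.5,5,0,0,0,255],
    [75,2.5,5,0,0,0,255],
    [95,2.5,5,0,0,0,255],
    [108,2.5,5,0,0,0,255],
    [108,2.5,5,0,0,0,255],
    [112,2.5,5,0,0,0,255],
    [112,2.5,5,0,0,0,255],
  ],
)

```text
time_s: 26.02
eef_pos: [0.6727, -0.0456, -0.0135]
eef_rot: [-0.443, -0.549, -0.447, 0.549]
wrist_force: [-0.0, -0.4, -0.5]
opening: 0.182
```

Request:
step_arm(
  motion=[
    [3,0,0,0,0,0,255],
    [6,0,0,0,0,0,255],
    [6,0,0,0,0,0,255],
    [6,0,0,0,0,0,190],
    [6,0,0,0,0,0,190],
    [6,0,0,0,0,0,190],
    [-20,0,0,0,0,0,190],
    [-70,0,0,0,0,0,180],
    [-120,0,0,0,0,0,178],
    [-120,0,0,0,0,0,178],
  ],
)

```text
time_s: 27.28
eef_pos: [0.6767, -0.0471, 0.1118]
eef_rot: [0.445, 0.551, 0.445, -0.548]
wrist_force: [-0.6, 0.8, 0.8]
opening: 0.302
```

```bash
python3 - <<'E'
from h import *
im,d=snap('scene')
print('orange');comp('scene',im,(0,150,80),(12,255,255),.024)
print('purple');comp('scene',im,(120,60,30),(165,255,255),.008)
print('want rattle',tray(.032,-.055))
u=np.array([np.cos(TA),np.sin(TA)]); c=np.array([.422,.0752])+.030*u; print(c)
go((c[0],c[1],.1,78),(c[0],c[1],-.035,78))
E
```

```text
orange
scene 173 [661.2 -82.6] [50.7 33.3] 1.6
scene 180 [677.6  -2.9] [34.5 50.7] 80.9
purple
scene 247 [420.9  76.6] [71.9 76.2] 72.8
want rattle [ 0.67245129 -0.04613442]
[0.42823735 0.10454443]
now [674.6 -46.6 108.5] phi -12.0 q [-14.  27.  80.   0.  73.  -2.] F [-0.2 -0.3  0. ] op 0.302 t 27.325
(np.float64(0.4282373507245328), np.float64(0.10454442802201416), 0.1, 78) -> [9.3, -272.4, -96.7, -90.0, -0.2, -0.1] alt [90.0, -0.1, 0.2]
(np.float64(0.4282373507245328), np.float64(0.10454442802201416), -0.035, 78) -> [144.3, -272.2, -96.1, -90.0, -0.2, -0.1] alt [90.0, -0.1, 0.2]
```

Request:
step_arm(
  motion=[
    [9,-50,-18,-10,0,0,178],
    [9,-100,-36,-20,0,0,178],
    [9,-150,-54,-30,0,0,178],
    [9,-200,-72,-40,0,0,178],
    [9,-250,-90,-50,0,0,178],
    [9,-272,-96.5,-60,0,0,178],
    [9,-272,-96.5,-70,0,0,178],
    [9,-272,-96.5,-80,0,0,178],
    [9,-272,-96.5,-90,0,0,178],
    [9,-272,-96.5,-90,0,0,178],
  ],
)

```text
time_s: 28.58
eef_pos: [0.4254, 0.1048, 0.0975]
eef_rot: [0.7, 0.076, 0.706, -0.073]
wrist_force: [-0.4, -1.1, 1.2]
opening: 0.299
```

```bash
python3 - <<'E'
from h import *
go((.4282,.1045,.02,78),(.4282,.1045,-.037,78))
E
```

```text
now [425.4 104.8  97.5] phi 77.9 q [ -2.  -1. 116.   0.  65. -80.] F [-0.4 -1.1  1.2] op 0.299 t 28.575
(0.4282, 0.1045, 0.02, 78) -> [77.5, 0.0, 3.5, -0.1, -0.5, -0.2] alt [179.9, -0.3, 0.8]
(0.4282, 0.1045, -0.037, 78) -> [134.5, -0.2, 4.0, -0.1, -0.5, -0.2] alt [179.9, -0.3, 0.8]
```

Request:
step_arm(
  motion=[
    [40,0,3.5,0,-0.3,0,178],
    [80,0,3.5,0,-0.3,0,178],
    [105,0,3,0,-0.3,0,178],
    [115,0,3,0,-0.3,0,178],
    [115,0,3,0,-0.3,0,178],
  ],
)

```text
time_s: 29.2
eef_pos: [0.4284, 0.1047, -0.0166]
eef_rot: [0.702, 0.076, 0.704, -0.073]
wrist_force: [-0.2, -0.3, 0.7]
opening: 0.303
```

Request:
step_arm(
  motion=[
    [5,0,0,0,0,0,178],
    [10,0,0,0,0,0,178],
    [13,0,0,0,0,0,178],
    [13,0,0,0,0,0,178],
  ],
)

```text
time_s: 29.7
eef_pos: [0.4289, 0.1048, -0.0292]
eef_rot: [0.703, 0.075, 0.704, -0.072]
wrist_force: [-0.4, 0.3, 1.0]
opening: 0.305
```

Request:
step_arm(
  motion=[
    [2,0,0,0,0,0,178],
    [2,0,0,0,0,0,255],
    [2,0,0,0,0,0,255],
    [2,0,0,0,0,0,255],
    [2,0,0,0,0,0,255],
    [2,0,0,0,0,0,255],
  ],
)

```text
time_s: 30.45
eef_pos: [0.4292, 0.1049, -0.031]
eef_rot: [0.703, 0.075, 0.703, -0.072]
wrist_force: [-0.6, 2.4, 4.4]
opening: 0.158
```

Request:
step_arm(
  motion=[
    [-10,0,0,0,0,0,255],
    [-50,0,0,0,0,0,255],
    [-100,0,0,0,0,0,255],
    [-135,0,0,0,0,0,255],
    [-135,0,0,0,0,0,255],
  ],
)

```text
time_s: 31.08
eef_pos: [0.4316, 0.1039, 0.1071]
eef_rot: [0.705, 0.075, 0.701, -0.072]
wrist_force: [0.9, -0.6, -0.2]
opening: 0.155
```

```bash
python3 - <<'E'
from h import *
t=tray(-.054+.030,-.008); go((t[0],t[1],.1,78))
E
```

```text
now [431.6 103.9 107.1] phi 78.0 q [ -2.  -1. 115.   0.  66. -80.] F [ 0.9 -0.6 -0.2] op 0.155 t 31.075
(np.float64(0.6148353002262442), np.float64(-0.09113883594415341), 0.1, 78) -> [7.6, -152.8, 219.7, 0.0, 0.3, -0.3] alt [-180.0, 0.5, 0.5]
```

Request:
step_arm(
  motion=[
    [7,-35,50,0,0,0,255],
    [7,-70,100,0,0,0,255],
    [7,-105,150,0,0,0,255],
    [7,-140,200,0,0,0,255],
    [7,-153,220,0,0,0,255],
    [7,-153,220,0,0,0,255],
    [7,-153,220,0,0,0,255],
  ],
)

```text
time_s: 31.95
eef_pos: [0.6109, -0.0901, 0.0945]
eef_rot: [0.702, 0.076, 0.705, -0.072]
wrist_force: [0.0, -0.5, -1.4]
opening: 0.16
```

```bash
python3 - <<'E'
from h import *
t=tray(-.054+.030,-.008); go((t[0],t[1],-.015,78))
im,d=snap('scene');comp('scene',im,(120,60,30),(165,255,255),cur()[1][2]+.031+.008)
E
```

```text
now [610.9 -90.1  94.5] phi 78.0 q [-20.  21.  90.   0.  69. -98.] F [ 0.  -0.5 -1.4] op 0.16 t 31.95
(np.float64(0.6148353002262442), np.float64(-0.09113883594415341), -0.015, 78) -> [109.5, -0.7, 4.6, 0.0, -0.3, -0.3] alt [-180.0, 0.4, -0.4]
scene 253 [ 607.8 -119.5] [70.6 69.9] 82.2
```

Request:
step_arm(
  motion=[
    [40,1.3,2,0,0,0,255],
    [80,1.3,2,0,0,0,255],
    [100,1.3,2,0,0,0,255],
    [108,1.3,2,0,0,0,255],
    [108,1.3,2,0,0,0,255],
  ],
)

```text
time_s: 32.62
eef_pos: [0.615, -0.0897, -0.0115]
eef_rot: [0.703, 0.075, 0.703, -0.072]
wrist_force: [0.3, -0.0, -1.2]
opening: 0.154
```

Request:
step_arm(
  motion=[
    [4,0,0,0,0,0,255],
    [8,0,0,0,0,0,255],
    [8,0,0,0,0,0,255],
    [8,0,0,0,0,0,178],
    [8,0,0,0,0,0,178],
    [8,0,0,0,0,0,178],
    [-20,0,0,0,0,0,178],
    [-70,0,0,0,0,0,150],
    [-120,0,0,0,0,0,130],
    [-120,0,0,0,0,0,130],
  ],
)

```text
time_s: 33.88
eef_pos: [0.6185, -0.0915, 0.1136]
eef_rot: [0.706, 0.075, 0.7, -0.073]
wrist_force: [-0.7, -0.1, 0.2]
opening: 0.492
```

```bash
python3 - <<'E'
from h import *
im,d=snap('scene');print('ring');comp('scene',im,(120,60,30),(165,255,255),.012); print('rattle');comp('scene',im,(0,150,80),(12,255,255),.024)
P=pts('scene',d); m=(abs(P[...,0]-.411)<.05)&(abs(P[...,1]+.097)<.05)&(P[...,2]>.03)&(P[...,2]<.055); print('spout',m.sum(),P[m].mean(0),P[m].min(0),P[m].max(0))
v,u=np.nonzero(m&(P[...,2]>.036)); print('spout px',u.mean(),v.mean(),ray('scene',[(u.mean(),v.mean())],.042))
go((.411,-.0985,.1,78))
E
```

```text
ring
scene 282 [ 606.6 -117. ] [70.5 73.2] 41.9
rattle
scene 172 [661.2 -82.6] [50.7 33.4] 1.6
scene 177 [678.7  -2.4] [33.  50.1] 89.2<stdin>:3: RuntimeWarning: Mean of empty slice.
  ret = um.true_divide(
Traceback (most recent call last):
ValueError: zero-size array to reduction operation minimum which has no identity
```

```bash
python3 - <<'E'
from h import *
for n in('scene','top'):
    im,d=snap(n);P=pts(n,d); m=(P[...,0]>.33)&(P[...,0]<.53)&(P[...,1]>-.22)&(P[...,1]<.05)&(P[...,2]>.012)&(P[...,2]<.06)
    k,l,s,c=cv2.connectedComponentsWithStats(m.astype(np.uint8))
    for i in range(1,k):
        if s[i,4]>15:
            q=P[l==i]; r=cv2.minAreaRect((q[:,:2]*1000).astype(np.float32)); print(n,s[i],np.round(r[0]),np.round(r[1]),np.round(q.mean(0),3),q[:,2].max())
            t=q[q[:,2]>.032]
            if len(t): print('   spout',len(t),np.round(t.mean(0),4))
    (x0,y0,x1,y1)=(250,140,370,230) if n=='scene' else (270,190,400,290)
    if n=='scene': a=cv2.resize(im[y0:y1,x0:x1],(400,400),interpolation=2)
    else: b=cv2.resize(im[y0:y1,x0:x1],(400,400),interpolation=2)
save(np.hstack([a,b]),'lid.png')
go((.411,-.0985,.1,78))
E
```

```text
scene [274 163   8   6  23] [ 338. -208.] [10. 26.] [ 0.338 -0.209  0.036] 0.04653183072310574
   spout 16 [ 0.3391 -0.2081  0.0397]
scene [303 192  12   7  43] [ 443. -105.] [37. 13.] [ 0.443 -0.104  0.018] 0.025398078820304537
scene [293 199  39  19 210] [528. -92.] [110.  36.] [ 0.518 -0.099  0.028] 0.057735361552418984
   spout 80 [ 0.5164 -0.1051  0.0386]
top [338 204  11   5  23] [ 512. -121.] [38.  5.] [ 0.511 -0.121  0.032] 0.038840870087581525
   spout 15 [ 0.5115 -0.122   0.036 ]
top [327 223  20  21 300] [414. -98.] [69. 70.] [ 0.413 -0.098  0.021] 0.049592572009647284
   spout 32 [ 0.4138 -0.0979  0.0427]
top [365 252   6   5  22] [ 339. -209.] [14. 20.] [ 0.338 -0.21   0.035] 0.04535432264194017
   spout 14 [ 0.3392 -0.2082  0.0396]
now [614. -90. 107.] phi 78.0 q [-19.  21.  89.   0.  70. -98.] F [-0.8 -0.8  0.3] op 0.49 t 34.025
(0.411, -0.0985, 0.1, 78) -> [7.3, -50.5, -196.8, 0.0, -0.2, -0.3] alt [-180.0, 0.4, -0.3]
```

Request:
step_arm(
  motion=[
    [7,-12,-50,0,0,0,130],
    [7,-24,-100,0,0,0,130],
    [7,-36,-150,0,0,0,130],
    [7,-50,-196,0,0,0,130],
    [7,-50,-196,0,0,0,130],
    [7,-50,-196,0,0,0,130],
  ],
)

```text
time_s: 34.78
eef_pos: [0.4125, -0.0984, 0.1004]
eef_rot: [0.703, 0.076, 0.704, -0.072]
wrist_force: [0.8, -0.4, 0.1]
opening: 0.488
```

```bash
python3 - <<'E'
from h import *
go((.412,-.098,-.016,78))
E
```

```text
now [412.5 -98.4 100.4] phi 78.0 q [ -30.   -3.  118.    0.   66. -108.] F [ 0.8 -0.4  0.1] op 0.488 t 34.775
(0.412, -0.098, -0.016, 78) -> [116.4, -0.2, -0.3, -0.0, -0.1, -0.3] alt [180.0, -0.4, 0.2]
```

Request:
step_arm(
  motion=[
    [50,0,-1,0,0,0,130],
    [90,0,-1,0,0,0,130],
    [106,0,-1,0,0,0,130],
    [114,0,-1,0,0,0,130],
    [114,0,-1,0,0,0,130],
    [114,0,-1,0,0,0,255],
    [114,0,-1,0,0,0,255],
    [114,0,-1,0,0,0,255],
    [114,0,-1,0,0,0,255],
    [114,0,-1,0,0,0,255],
  ],
)

```text
time_s: 36.02
eef_pos: [0.4126, -0.0982, -0.012]
eef_rot: [0.704, 0.075, 0.703, -0.073]
wrist_force: [0.8, 1.4, 6.7]
opening: 0.225
```

Request:
step_arm(
  motion=[
    [-10,0,0,0,0,0,255],
    [-50,0,0,0,0,0,255],
    [-100,0,0,0,0,0,255],
    [-115,0,0,0,0,0,255],
    [-115,0,0,0,0,0,255],
  ],
)

```text
time_s: 36.65
eef_pos: [0.4122, -0.0986, 0.1029]
eef_rot: [0.704, 0.075, 0.703, -0.073]
wrist_force: [-0.0, -0.1, -0.9]
opening: 0.225
```

```bash
python3 - <<'E'
from h import *
t=tray(.034,-.004); go((t[0],t[1],.1,78))
E
```

```text
now [412.2 -98.6 102.9] phi 78.0 q [ -30.   -4.  118.    0.   66. -108.] F [-0.  -0.1 -0.9] op 0.225 t 36.65
(np.float64(0.6229815878907391), np.float64(-0.033574628338321644), 0.1, 78) -> [3.5, 107.4, 192.6, 0.0, 0.1, -0.2] alt [-180.0, 0.3, 0.1]
```

Request:
step_arm(
  motion=[
    [3,28,50,0,0,0,255],
    [3,56,100,0,0,0,255],
    [3,84,150,0,0,0,255],
    [3,107,193,0,0,0,255],
    [3,107,193,0,0,0,255],
    [3,107,193,0,0,0,255],
  ],
)

```text
time_s: 37.4
eef_pos: [0.6206, -0.0332, 0.0965]
eef_rot: [0.701, 0.075, 0.705, -0.072]
wrist_force: [-0.8, -1.0, -0.5]
opening: 0.222
```

```bash
python3 - <<'E'
from h import *
t=tray(.034,-.003); go((t[0],t[1],0,78))
E
```

```text
now [620.6 -33.2  96.5] phi 78.0 q [-14.  22.  89.   0.  69. -92.] F [-0.8 -1.  -0.5] op 0.222 t 37.4
(np.float64(0.6220034402900053), np.float64(-0.03336671664750389), 0, 78) -> [96.5, -0.2, 2.0, 0.0, -0.4, -0.2] alt [-180.0, 0.4, -0.6]
```

Request:
step_arm(
  motion=[
    [50,0,1,0,0,0,255],
    [80,0,1,0,0,0,255],
    [94,0,1,0,0,0,255],
    [98,0,1,0,0,0,255],
    [102,0,1,0,0,0,255],
    [102,0,1,0,0,0,255],
  ],
)

```text
time_s: 38.15
eef_pos: [0.626, -0.0344, -0.0001]
eef_rot: [0.705, 0.075, 0.702, -0.073]
wrist_force: [0.1, -0.4, 5.0]
opening: 0.233
```

Request:
step_arm(
  motion=[
    [0,0,3,0,0,0,150],
    [0,0,0,0,0,0,150],
    [0,0,0,0,0,0,150],
    [-30,0,0,0,0,0,150],
    [-80,0,0,0,0,0,130],
    [-120,0,0,0,0,0,130],
    [-120,-100,0,0,0,0,130],
    [-120,-200,0,0,0,0,130],
    [-120,-200,0,0,0,0,130],
  ],
)

```text
time_s: 39.28
eef_pos: [0.5842, -0.2187, 0.1166]
eef_rot: [0.703, 0.075, 0.703, -0.072]
wrist_force: [0.0, -0.1, 0.2]
opening: 0.487
```

```bash
python3 - <<'E'
from h import *
im,d=snap('scene');imt,dt=snap('top')
o=np.hstack([cv2.resize(imt[140:230,290:390],(400,400),interpolation=2),cv2.resize(im[190:280,270:370],(400,400),interpolation=2)])
save(o,'inside.png'); go()
for n,img in(('scene',im),('top',imt)):
    comp(n,img,(20,100,60),(35,255,255),.014);comp(n,img,(0,150,80),(12,255,255),.024);comp(n,img,(120,60,30),(165,255,255),.012)
E
```

```text
now [ 583.2 -223.6  116.5] phi 77.7 q [ -32.   21.   88.    0.   71. -110.] F [ 0.3  0.9 -0.1] op 0.484 t 39.375
scene 56 [512.4 227.2] [32.7 37. ] 80.8
scene 459 [566.5 -53.9] [138.8  39.4] 77.8
scene 171 [661.2 -82.6] [50.7 33.4] 1.6
scene 174 [678.8  -2.4] [33.  49.8] 89.2
scene 282 [ 607.1 -116.8] [69.3 73.3] 42.7
top 249 [568.6 -39.4] [101.5  35.2] 77.8
top 62 [682.2  -3.4] [37.9 33.4] 0.4
top 53 [666.8 -85.3] [32.8 40.5] 71.6
top 97 [ 622.1 -104.6] [34.6 70.6] 56.2
```

View pics/inside.png

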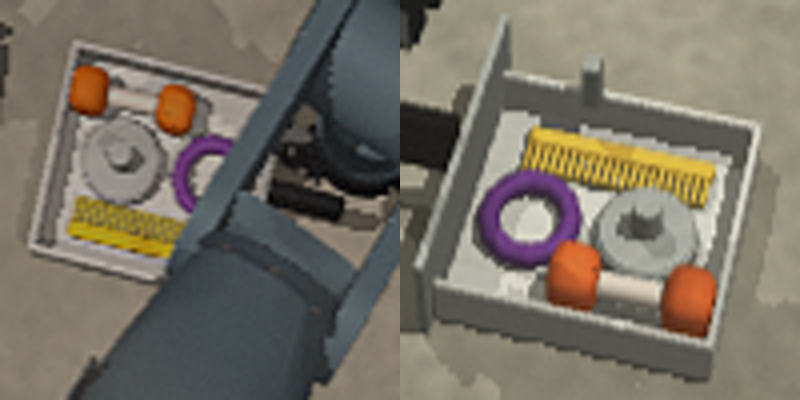

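All four items are in the tray: comb, ring, lid and rattle, all below the rim or only a little above it. Now I'll grip the handle.

```bash
cat >> h.py <<'E'
ST=np.array([.6505,.2378]);SA=np.radians(81.7)
def ster(x,y=0): return ST+x*np.array([np.cos(SA),np.sin(SA)])+y*np.array([-np.sin(SA),np.cos(SA)])
E
python3 - <<'E'
from h import *
t=tray(-.147,0); print(t); go((t[0],t[1],.1,-12),(t[0],t[1],.016,-12))
print(ster(-.21-.147),ster(-.147))
E
```

```text
[ 0.58143698 -0.2097877 ]
now [ 583.2 -223.6  116.5] phi 77.7 q [ -32.   21.   88.    0.   71. -110.] F [ 0.3  0.9 -0.1] op 0.484 t 39.375
(np.float64(0.5814369814497894), np.float64(-0.20978769730786942), 0.1, -12) -> [16.5, 13.1, -4.6, 89.7, -0.1, -0.1] alt [-90.3, 0.1, -0.1]
(np.float64(0.5814369814497894), np.float64(-0.20978769730786942), 0.016, -12) -> [100.5, 13.0, -4.6, 89.7, -0.1, -0.1] alt [-90.3, 0.1, -0.1]
[ 0.59896484 -0.11546071] [0.62927964 0.09233971]
```

Request:
step_arm(
  motion=[
    [10,13,-4.6,10,0,0,150],
    [10,13,-4.6,20,0,0,150],
    [10,13,-4.6,30,0,0,150],
    [10,13,-4.6,40,0,0,150],
    [10,13,-4.6,50,0,0,150],
    [10,13,-4.6,60,0,0,150],
    [10,13,-4.6,70,0,0,150],
    [10,13,-4.6,80,0,0,150],
    [10,13,-4.6,89.7,0,0,150],
    [10,13,-4.6,89.7,0,0,150],
  ],
)

```text
time_s: 40.62
eef_pos: [0.5828, -0.2029, 0.1063]
eef_rot: [0.446, 0.549, 0.449, -0.547]
wrist_force: [-0.4, 0.5, -0.1]
opening: 0.417
```

```bash
python3 - <<'E'
from h import *
t=tray(-.147,0); go((t[0],t[1],.018,-12))
E
```

```text
now [ 582.8 -202.9  106.3] phi -11.6 q [-30.  21.  90.   0.  70. -19.] F [-0.4  0.5 -0.1] op 0.417 t 40.625
(np.float64(0.5814369814497894), np.float64(-0.20978769730786942), 0.018, -12) -> [88.2, 0.2, 7.4, 0.4, -0.3, 0.1] alt [-179.6, -0.2, -0.4]
```

Request:
step_arm(
  motion=[
    [30,0,6,0.4,0,0,150],
    [60,0,6,0.4,0,0,150],
    [80,0,6,0.4,0,0,150],
    [86,0,6,0.4,0,0,150],
    [86,0,6,0.4,0,0,150],
    [86,0,6,0.4,0,0,255],
    [86,0,6,0.4,0,0,255],
    [86,0,6,0.4,0,0,255],
    [86,0,6,0.4,0,0,255],
    [86,0,6,0.4,0,0,255],
  ],
)

```text
time_s: 41.88
eef_pos: [0.5825, -0.2098, 0.0219]
eef_rot: [0.444, 0.551, 0.445, -0.549]
wrist_force: [-1.6, -0.8, 6.3]
opening: 0.15
```

```bash
python3 - <<'E'
from h import *
t=ster(-.23-.147);z=cur()[1][2]; go((t[0],t[1],z,-8.3))
E
```

```text
now [ 582.5 -209.8   21.9] phi -12.1 q [-31.  27.  92.   0.  61. -19.] F [-1.6 -0.8  6.3] op 0.15 t 41.875
(np.float64(0.5960777122226331), np.float64(-0.1352512224790015), np.float64(0.02186632797802661), -8.3) -> [0.3, -2.3, -75.7, -3.8, -0.2, -0.1] alt [176.2, -0.1, 0.3]
```

Request:
step_arm(
  motion=[
    [0,0,-10,0,0,0,255],
    [0,-0.5,-22,-0.8,0,0,255],
    [0,-1,-36,-1.6,0,0,255],
    [0,-1.5,-50,-2.4,0,0,255],
    [0,-2,-64,-3.2,0,0,255],
    [0,-2.3,-75.7,-3.8,0,0,255],
    [0,-2.3,-75.7,-3.8,0,0,255],
  ],
)

```text
time_s: 42.75
eef_pos: [0.5965, -0.1339, 0.0219]
eef_rot: [0.462, 0.536, 0.463, -0.533]
wrist_force: [0.4, 1.2, 6.1]
opening: 0.15
```

```bash
python3 - <<'E'
from h import *
# check tray pose: fit panel/tray via overlay error using scene depth floor? use handle+rim
im,d=snap('scene'); P=pts('scene',d)
o,p,R,f=cur()
t=ster(-.19-.147); go((t[0],t[1],p[2],-8.3)); t2=ster(-.147); go((t2[0],t2[1],p[2],-8.3))
print('predicted tray in ster frame: x', (p[:2]-ST)@[np.cos(SA),np.sin(SA)]+.147,'y',(p[:2]-ST)@[-np.sin(SA),np.cos(SA)],'ang',f+90-81.7)
save(overlay('scene',im,(270,170,450,290),[rect(ster(-.23),81.7,.195,.18,.035),rect(ster(-.23-.1005),81.7,.006,.212,.072),rect(ster(-.0975/2-.05),81.7,.001,.187,.0)],4.4),'al.png')
E
```

```text
now [ 596.5 -133.9   21.8] phi -8.2 q [-24.  26.  93.   0.  61. -16.] F [1.5 1.7 6.3] op 0.154 t 42.8
(np.float64(0.6018519602626721), np.float64(-0.09567019091624268), np.float64(0.021841643268272468), -8.3) -> [0.2, -0.2, -38.6, 0.1, -0.3, -0.1] alt [-179.9, 0.1, -0.4]
now [ 596.5 -133.9   21.8] phi -8.2 q [-24.  26.  93.   0.  61. -16.] F [1.5 1.7 6.3] op 0.154 t 42.8
(np.float64(0.629279638452857), np.float64(0.0923397090068615), np.float64(0.021841643268272468), -8.3) -> [1.1, -0.0, -228.6, 0.1, -0.3, -0.1] alt [-179.9, 0.1, -0.4]
predicted tray in ster frame: x -0.22862757433755446 y -0.00023070982233180937 ang 0.05131920308632232
```

View pics/al.png

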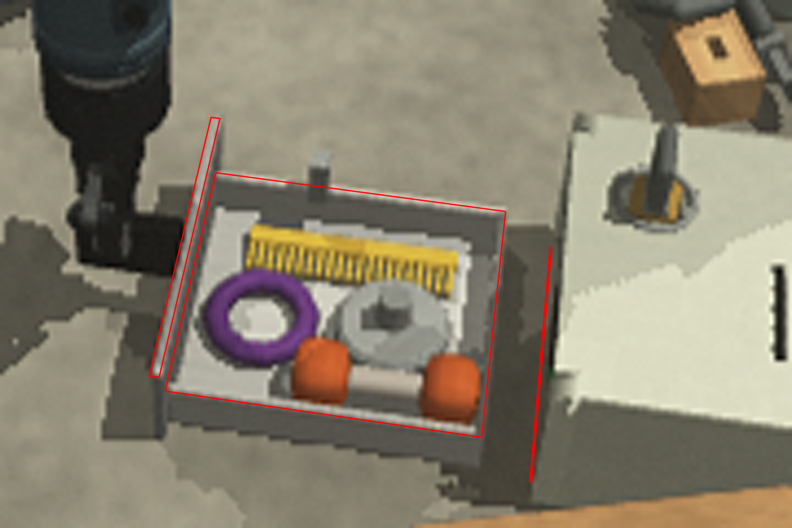

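Aligned, and the key stands turned in the lock. I push in stages and watch the force.

Request:
step_arm(
  motion=[
    [0,0,-12,0,0,0,255],
    [0,0,-26,0,0,0,255],
    [0,0,-40,0,0,0,255],
    [0,0,-54,0,0,0,255],
    [0,0,-68,0,0,0,255],
    [0,0,-82,0,0,0,255],
    [0,0,-96,0,0,0,255],
    [0,0,-110,0,0,0,255],
    [0,0,-124,0,0,0,255],
    [0,0,-130,0,0,0,255],
  ],
)

```text
time_s: 44.05
eef_pos: [0.6144, -0.0061, 0.0219]
eef_rot: [0.462, 0.535, 0.464, -0.534]
wrist_force: [-1.3, -6.7, 4.0]
opening: 0.15
```

Request:
step_arm(
  motion=[
    [0,0,-12,0,0,0,255],
    [0,0,-24,0,0,0,255],
    [0,0,-36,0,0,0,255],
    [0,0,-46,0,0,0,255],
    [0,0,-52,0,0,0,255],
    [0,0,-52,0,0,0,255],
  ],
)

```text
time_s: 44.8
eef_pos: [0.6218, 0.0459, 0.0219]
eef_rot: [0.461, 0.536, 0.464, -0.534]
wrist_force: [0.1, -0.7, 5.8]
opening: 0.149
```

```bash
python3 - <<'E'
from h import *
p=cur()[1]; t=ster(-.147); go((t[0],t[1],p[2],-8.3))
E
```

```text
now [621.8  45.9  21.9] phi -8.3 q [-7. 27. 91.  0. 61.  1.] F [ 0.1 -0.7  5.8] op 0.149 t 44.8
(np.float64(0.629279638452857), np.float64(0.0923397090068615), np.float64(0.021901495465944998), -8.3) -> [0.2, 0.8, -47.0, 0.0, -0.3, 0.0] alt [-180.0, -0.0, -0.4]
```

Request:
step_arm(
  motion=[
    [0,0.2,-10,0,0,0,255],
    [0,0.4,-20,0,0,0,255],
    [0,0.5,-30,0,0,0,255],
    [0,0.6,-38,0,0,0,255],
    [0,0.7,-43,0,0,0,255],
    [0,0.8,-45,0,0,0,255],
    [0,0.8,-45,0,0,0,255],
  ],
)

```text
time_s: 45.68
eef_pos: [0.6288, 0.0896, 0.0219]
eef_rot: [0.461, 0.536, 0.464, -0.534]
wrist_force: [-0.7, -3.5, 5.3]
opening: 0.154
```

Request:
step_arm(
  motion=[
    [0,0,-2,0,0,0,255],
    [0,0,-3,0,0,0,255],
    [0,0,-3,0,0,0,255],
  ],
)

```text
time_s: 46.05
eef_pos: [0.629, 0.0919, 0.0218]
eef_rot: [0.461, 0.535, 0.464, -0.534]
wrist_force: [-1.5, -5.7, 5.3]
opening: 0.153
```

Request:
step_arm(
  motion=[
    [0,0,-2,0,0,0,255],
    [0,0,-3,0,0,0,255],
    [0,0,-3,0,0,0,255],
  ],
)

```text
time_s: 46.42
eef_pos: [0.629, 0.0918, 0.0219]
eef_rot: [-0.462, -0.534, -0.463, 0.536]
wrist_force: [-5.0, -16.6, 8.5]
opening: 0.148
```

Request:
step_arm(
  motion=[
    [0,0,-2,0,0,0,255],
    [0,0,-3,0,0,0,255],
    [0,0,-3,0,0,0,255],
  ],
)

```text
time_s: 46.8
eef_pos: [0.6289, 0.0917, 0.0219]
eef_rot: [-0.462, -0.533, -0.462, 0.537]
wrist_force: [-8.4, -28.2, 9.8]
opening: 0.15
```

Hard stop is within 1 mm of the predicted home position. I'll release, lift and return to the key.

Request:
step_arm(
  motion=[
    [0,0,5.5,0,0,0,255],
    [0,0,5.5,0,0,0,255],
    [0,0,5.5,0,0,0,150],
    [0,0,5.5,0,0,0,150],
    [0,0,5.5,0,0,0,150],
    [-30,0,5.5,0,0,0,150],
    [-90,0,5.5,0,0,0,140],
    [-150,0,5.5,0,0,0,130],
    [-180,0,5.5,0,0,0,130],
    [-180,0,5.5,0,0,0,130],
  ],
)

```text
time_s: 48.05
eef_pos: [0.6313, 0.0929, 0.2053]
eef_rot: [0.463, 0.537, 0.462, -0.532]
wrist_force: [0.9, -0.2, 0.1]
opening: 0.491
```

```bash
python3 - <<'E'
from h import *
go((.6011,.2000,.195,81.2))
im,d=snap('scene')
# panel & handle check: handle top predicted at home, grey dark
P=pts('scene',d); m=(P[...,2]>.075)&(P[...,2]<.1)&(abs(P[...,0]-.63)<.04)&(P[...,1]>.02)&(P[...,1]<.15)&(im.max(-1)<60)
print(m.sum(),P[m].mean(0) if m.any() else '',P[m].min(0) if m.any() else '',P[m].max(0) if m.any() else '','pred handle span',ster(-.1735),ster(-.1035))
E
```

```text
now [631.3  92.9 205.3] phi -8.3 q [-2. 17. 82.  0. 80.  6.] F [ 0.9 -0.2  0.1] op 0.491 t 48.05
(0.6011, 0.2, 0.195, 81.2) -> [10.6, -45.3, -101.6, -89.5, 0.0, -0.5] alt [90.5, -0.5, -0.0]
143 [0.63353839 0.10319366 0.0841918 ] [0.62144256 0.06897066 0.07540838] [0.64278374 0.13676488 0.09186809] pred handle span [0.6254542  0.06611728] [0.63555913 0.13538408]
```

Handle sits at its home position, as predicted. Now I regrasp the key.

Request:
step_arm(
  motion=[
    [8,-20,-50,-10,0,0,130],
    [8,-45,-101.6,-20,0,0,130],
    [8,-45,-101.6,-30,0,0,130],
    [8,-45,-101.6,-40,0,0,130],
    [8,-45,-101.6,-50,0,0,130],
    [8,-45,-101.6,-60,0,0,130],
    [8,-45,-101.6,-70,0,0,130],
    [8,-45,-101.6,-80,0,0,130],
    [8,-45,-101.6,-89.5,0,-0.5,130],
    [8,-45,-101.6,-89.5,0,-0.5,130],
  ],
)

```text
time_s: 49.35
eef_pos: [0.5981, 0.1996, 0.1915]
eef_rot: [0.701, 0.054, 0.709, -0.055]
wrist_force: [0.2, 0.2, 0.4]
opening: 0.49
```

```bash
python3 - <<'E'
from h import *
go((.6011,.2000,.0947,81.2))
E
```

```text
now [598.1 199.6 191.5] phi 81.1 q [  8.  18.  83.   0.  80. -73.] F [0.2 0.2 0.4] op 0.49 t 49.35
(0.6011, 0.2, 0.0947, 81.2) -> [96.8, 1.1, 3.9, -0.1, -0.6, 0.1] alt [179.9, 0.2, 1.0]
```

Request:
step_arm(
  motion=[
    [35,0.8,3,0,0,0,130],
    [65,0.8,3,0,0,0,130],
    [85,0.8,3,0,0,0,130],
    [92,0.8,3,0,0,0,130],
    [92,0.8,3,0,0,0,130],
  ],
)

```text
time_s: 49.98
eef_pos: [0.6019, 0.1999, 0.1021]
eef_rot: [0.703, 0.054, 0.707, -0.055]
wrist_force: [0.4, -1.1, 0.4]
opening: 0.49
```

```bash
python3 - <<'E'
from h import *
go((.6012,.2001,.0935,81.2))
E
```

```text
now [601.9 199.9 102.1] phi 81.2 q [  8.  23.  87.   0.  70. -74.] F [ 0.4 -1.1  0.4] op 0.49 t 49.975
(0.6012, 0.2001, 0.0935, 81.2) -> [8.6, 0.1, -0.7, -0.0, -0.4, 0.1] alt [180.0, 0.1, 0.6]
```

Request:
step_arm(
  motion=[
    [5,0,-0.5,0,-0.2,0,130],
    [8.5,0,-0.5,0,-0.2,0,130],
    [8.5,0,-0.5,0,-0.2,0,255],
    [8.5,0,-0.5,0,-0.2,0,255],
    [8.5,0,-0.5,0,-0.2,0,255],
    [8.5,0,-0.5,0,-0.2,0,255],
    [10.5,0,-0.5,0,-0.2,0,255],
    [10.5,0,-0.5,0,-0.2,0,255],
  ],
)

```text
time_s: 50.98
eef_pos: [0.6016, 0.1999, 0.0939]
eef_rot: [0.704, 0.054, 0.706, -0.055]
wrist_force: [-5.7, -2.3, 14.0]
opening: 0.132
```

```bash
python3 - <<'E'
from h import *
go((.5996,.1985,.0927,-8.3)); print(ctrl.get_obs()['torque'])
E
```

```text
now [601.6 199.9  93.9] phi 81.2 q [  8.  23.  88.  -0.  69. -74.] F [-5.7 -2.3 14. ] op 0.132 t 50.975
(0.5996, 0.1985, 0.0927, -8.3) -> [1.3, -1.6, -1.8, 89.5, -0.0, 0.2] alt [-90.5, -0.2, -0.0]
[-0.44308579  1.13187183 -0.09844683]
```

Request:
step_arm(
  motion=[
    [-1,-0.3,0,10,0,0,255],
    [-1,-0.5,-0.1,20,0,0,255],
    [-1,-0.8,-0.2,30,0,0,255],
    [-1,-1.0,-0.4,40,0,0,255],
    [-1,-1.2,-0.6,50,0,0,255],
    [-1,-1.4,-0.8,60,0,0,255],
    [-1,-1.5,-1.1,70,0,0,255],
    [-1,-1.55,-1.3,80,0,0,255],
    [-1,-1.55,-1.5,90,0,0,255],
    [-1,-1.55,-1.5,90,0,0,255],
  ],
)

```text
time_s: 52.22
eef_pos: [0.5992, 0.1981, 0.094]
eef_rot: [-0.459, -0.536, -0.46, 0.539]
wrist_force: [-6.0, -4.4, 10.0]
opening: 0.128
```

```bash
python3 - <<'E'
from h import *
go(); print(ctrl.get_obs()['torque'])
E
```

```text
now [599.2 198.1  94. ] phi -8.9 q [ 8. 23. 88. -0. 69. 16.] F [-6.  -4.4 10. ] op 0.128 t 52.225
[-0.62180688  1.12727318 -0.00651511]
```

Request:
step_arm(
  motion=[
    [0,0,0,3,0,0,255],
    [0,0,0,3,0,0,255],
  ],
)

```text
time_s: 52.48
eef_pos: [0.5991, 0.1981, 0.094]
eef_rot: [-0.445, -0.547, -0.446, 0.55]
wrist_force: [-6.2, -3.1, 10.6]
opening: 0.13
```

```bash
python3 - <<'E'
from h import *
go(); print(ctrl.get_obs()['torque'])
E
```

```text
now [599.1 198.1  94. ] phi -11.8 q [ 8. 23. 88. -0. 69. 19.] F [-6.2 -3.1 10.6] op 0.13 t 52.475
[-0.60452451  1.22488707 -0.06827272]
```

Request:
step_arm(
  motion=[
    [0,0,0,3,0,0,255],
    [0,0,0,3,0,0,255],
  ],
)

```text
time_s: 52.72
eef_pos: [0.599, 0.1981, 0.094]
eef_rot: [-0.431, -0.558, -0.432, 0.562]
wrist_force: [-6.3, -3.9, 10.8]
opening: 0.134
```

```bash
python3 - <<'E'
from h import *
go(); print(ctrl.get_obs()['torque'])
E
```

```text
now [599.  198.1  94. ] phi -14.8 q [ 8. 23. 88. -0. 69. 22.] F [-6.3 -3.9 10.8] op 0.134 t 52.725
[-0.5615151   1.26194301  0.15324824]
```

Request:
step_arm(
  motion=[
    [0,0,0,2,0,0,255],
    [0,0,0,2,0,0,255],
    [0,0,0,2,0,0,255],
  ],
)

```text
time_s: 53.1
eef_pos: [0.5989, 0.1982, 0.094]
eef_rot: [-0.422, -0.566, -0.422, 0.569]
wrist_force: [-7.6, -3.0, 11.5]
opening: 0.127
```

```bash
python3 - <<'E'
from h import *
go(); print(ctrl.get_obs()['torque'])
E
```

```text
now [598.9 198.2  94. ] phi -16.7 q [ 8. 23. 88. -0. 69. 24.] F [-7.6 -3.  11.5] op 0.127 t 53.1
[-0.61019056  1.30139253  0.52253722]
```

Locked at the stop (0.52 N m). I rotate back to mid-lash, pull the key out and carry it to the block.

Request:
step_arm(
  motion=[
    [0,0,0,-4,0,0,255],
    [0,0,0,-7.5,0,0,255],
    [-2,0,0,-7.5,0,0,255],
    [-6,0,0,-7.5,0,0,255],
    [-14,0,0,-7.5,0,0,255],
    [-24,0,0,-7.5,0,0,255],
    [-40,0,0,-7.5,0,0,255],
    [-70,0,0,-7.5,0,0,255],
    [-75,0,0,-7.5,0,0,255],
    [-75,0,0,-7.5,0,0,255],
  ],
)

```text
time_s: 54.35
eef_pos: [0.6001, 0.1988, 0.1681]
eef_rot: [-0.458, -0.538, -0.458, 0.54]
wrist_force: [1.0, 0.3, -1.6]
opening: 0.135
```

```bash
python3 - <<'E'
from h import *
go((.3989,.275,.16,-79)); print(ctrl.get_obs()['torque'])
E
```

```text
now [600.1 198.8 168.1] phi -9.3 q [ 8. 19. 85. -0. 77. 17.] F [ 1.   0.3 -1.6] op 0.135 t 54.35
(0.3989, 0.275, 0.16, -79) -> [8.5, -210.8, -42.8, 69.7, 0.1, 0.1] alt [-110.3, -0.1, 0.1]
[ 0.00485528 -0.05394309  0.0353142 ]
```

Request:
step_arm(
  motion=[
    [6,-50,-10,10,0,0,255],
    [6,-100,-20,20,0,0,255],
    [6,-150,-30,30,0,0,255],
    [6,-200,-40,40,0,0,255],
    [6,-211,-43,50,0,0,255],
    [6,-211,-43,60,0,0,255],
    [6,-211,-43,69.7,0,0,255],
    [6,-211,-43,69.7,0,0,255],
    [6,-211,-43,69.7,0,0,255],
    [6,-211,-43,69.7,0,0,255],
  ],
)

```text
time_s: 55.6
eef_pos: [0.3984, 0.2751, 0.162]
eef_rot: [-0.069, -0.702, -0.068, 0.705]
wrist_force: [0.1, 0.4, -0.3]
opening: 0.133
```

```bash
python3 - <<'E'
from h import *
go((.3989,.275,.06,-79))
im,d=snap('scene');P=pts('scene',d)
print(['%s'%np.round(P[v,u]*1000).astype(int).tolist() for u,v in((437,172),(433,176),(430,172),(425,172),(445,178))])
m=(abs(P[...,0]-.39)<.06)&(abs(P[...,1]-.275)<.03)&(P[...,2]>.055)&(P[...,2]<.09); print('things above block',m.sum(), np.round(P[m].mean(0),3) if m.any() else '', np.round(P[m].max(0),3) if m.any() else '')
E
```

```text
now [398.4 275.1 162. ] phi -78.9 q [ 21.   0. 106.   0.  73.  99.] F [ 0.1  0.4 -0.3] op 0.133 t 55.6
(0.3989, 0.275, 0.06, -79) -> [102.0, 0.2, -0.9, 0.1, 0.2, -0.0] alt [-179.9, 0.0, 0.4]
['[346, 302, 32]', '[378, 283, 46]', '[375, 271, 59]', '[381, 254, 65]', '[390, 317, 50]']
things above block 95 [0.367 0.27  0.062] [0.385 0.305 0.071]
```

The look-alike hasn't moved since I took the key, so the slot is clear. Lowering in stages.

Request:
step_arm(
  motion=[
    [40,0,-0.5,0,0,0,255],
    [80,0,-0.5,0,0,0,255],
    [100,0,-0.5,0,0,0,255],
    [112,0,-0.5,0,0,0,255],
    [112,0,-0.5,0,0,0,255],
  ],
)

```text
time_s: 56.28
eef_pos: [0.3983, 0.2751, 0.0499]
eef_rot: [-0.068, -0.702, -0.068, 0.705]
wrist_force: [0.9, -0.6, -0.8]
opening: 0.134
```

Request:
step_arm(
  motion=[
    [5,0,0,0,0,0,255],
    [10,0,0,0,0,0,255],
    [15,0,0,0,0,0,255],
    [20,0,0,0,0,0,255],
    [20,0,0,0,0,0,255],
  ],
)

```text
time_s: 56.9
eef_pos: [0.3984, 0.2753, 0.0298]
eef_rot: [-0.068, -0.703, -0.068, 0.705]
wrist_force: [-0.4, 1.5, -2.5]
opening: 0.129
```

Request:
step_arm(
  motion=[
    [4,0,0,0,0,0,255],
    [7,0,0,0,0,0,255],
    [9,0,0,0,0,0,255],
    [9,0,0,0,0,0,255],
  ],
)

```text
time_s: 57.4
eef_pos: [0.3984, 0.2753, 0.0211]
eef_rot: [-0.068, -0.703, -0.068, 0.705]
wrist_force: [-2.0, 3.2, -1.5]
opening: 0.13
```

Request:
step_arm(
  motion=[
    [1,0,0,0,0,0,255],
    [2,0,0,0,0,0,255],
    [2,0,0,0,0,0,255],
  ],
)

```text
time_s: 57.78
eef_pos: [0.3986, 0.2754, 0.021]
eef_rot: [-0.068, -0.703, -0.068, 0.705]
wrist_force: [-10.2, -0.8, 18.3]
opening: 0.128
```

Seated exactly at the predicted height. Release and retreat.

Request:
step_arm(
  motion=[
    [-2,0,0,0,0,0,255],
    [-2,0,0,0,0,0,150],
    [-2,0,0,0,0,0,140],
    [-2,0,0,0,0,0,140],
    [-15,0,0,0,0,0,140],
    [-45,0,0,0,0,0,140],
    [-100,0,0,0,0,0,140],
    [-150,0,0,0,0,0,140],
    [-150,60,0,0,0,0,140],
    [-150,120,0,0,0,0,140],
  ],
)

```text
time_s: 59.02
eef_pos: [0.4228, 0.1568, 0.1714]
eef_rot: [0.069, 0.704, 0.069, -0.704]
wrist_force: [1.3, -0.2, -0.7]
opening: 0.453
```

Request:
step_arm(
  motion=[
    [0,60,0,0,0,0,140],
    [0,120,0,0,0,0,140],
    [0,120,0,0,0,0,140],
    [0,120,0,0,0,0,140],
    [0,120,0,0,0,0,140],
  ],
)

```text
time_s: 59.65
eef_pos: [0.4446, 0.0411, 0.1695]
eef_rot: [-0.069, -0.703, -0.069, 0.705]
wrist_force: [0.5, 0.1, -0.4]
opening: 0.45
```

```bash
python3 - <<'E'
from h import *
go()
z=cv2.imread('pics/ov3.png')
im,d=snap('scene');P=pts('scene',d)
# compare with earlier raw readings on key bow top (t=2.9): (433,169)->391,273,89 (437,172)->410,282,95 (437,175)->420,281,92
for u,v in((433,169),(437,172),(437,175),(433,175),(433,181)): print((u,v),np.round(P[v,u]*1000).astype(int),im[v,u])
m=(P[...,2]>.075)&(P[...,2]<.12)&(abs(P[...,0]-.3965)<.04)&(abs(P[...,1]-.2755)<.03);q=P[m]
print('bow high pts',m.sum(),q.mean(0).round(4),'zmax',np.sort(q[:,2])[-6:].round(3), 'rect',cv2.minAreaRect((q[:,:2]*1000).astype(np.float32)))
m=(P[...,2]>.075)&(P[...,2]<.1)&(abs(P[...,0]-.63)<.03)&(P[...,1]>.02)&(P[...,1]<.15)&(im.max(-1)<60);print('handle',P[m].min(0).round(3),P[m].max(0).round(3),'pred',ster(-.1735).round(3),ster(-.1035).round(3))
# bystanders
for n in('top',):
    im,d=snap(n);P=pts(n,d)
    for k,(x,y,z) in dict(talc=(.693,-.402,.13),bottle=(.721,-.29,.15),mug=(.514,-.517,.09),jar=(.31,.33,.085)).items():
        m=(abs(P[...,0]-x)<.07)&(abs(P[...,1]-y)<.07)&(abs(P[...,2]-z)<.012); print(k,m.sum(),P[m].mean(0).round(3) if m.any() else '')
    m=(P[...,2]>.113)&(P[...,2]<.2)&(abs(P[...,0]-.6)<.03)&(abs(P[...,1]-.2)<.03); 
    hsv=cv2.cvtColor(im,cv2.COLOR_RGB2HSV)
E
```

```text
now [444.6  41.1 169.5] phi -78.9 q [-10.  -5. 111.  -0.  74.  69.] F [ 0.5  0.1 -0.4] op 0.45 t 59.65
(433, 169) [397 271  95] [81 84 77]
(437, 172) [405 283  90] [92 95 88]
(437, 175) [417 282  89] [66 68 63]
(433, 175) [409 272  80] [49 49 44]
(433, 181) [414 275  59] [47 48 42]
bow high pts 64 [0.4045 0.2746 0.0894] zmax [0.096 0.097 0.097 0.098 0.098 0.098] rect ((402.78948974609375, 275.9634704589844), (44.719207763671875, 13.101333618164062), 12.368866920471191)
handle [0.621 0.069 0.075] [0.643 0.138 0.091] pred [0.625 0.066] [0.636 0.135]
talc 216 [ 0.669 -0.4    0.129]
bottle 53 [ 0.725 -0.289  0.148]
mug 121 [ 0.515 -0.51   0.088]
jar 258 [0.293 0.36  0.083]
```

```bash
python3 -c "
from bench import ctrl
print(ctrl.hand_in())"
```

```text
the job is handed in; nothing more can be done
None
```

I finished the job and handed it in at about 60 s of the 210 s; no verdict was reported. The key unlocked the steriliser, all four items (comb, rattle, ring and lid) went into the tray, and the tray was pushed home and locked. The key is back in its block.

**Last checks that passed:**
- **Tray:** it hit a hard stop within 1 mm of the predicted home position. Afterwards the camera put the handle within about 3 mm of where it should be.
- **Lock:** it reached its stop both ways, with about 0.55 N m opening and 0.52 N m locking.
- **Key:** it seated in the block at the predicted height, with the depth picture matching the start to within noise.
- **Forces:** the highest wrist force I read was about 30 N, when pushing the tray against its stop.

**Things that disagreed or were not checked:**
- **Look-alike keys:** both toppled against the block early on, with no contact force on the arm. They stayed there and were not in the way.
- **Finger tips:** they sat about 41 mm higher than the reported TCP position. I found this in the pictures, confirmed it by touching the table, and corrected for it.
- **Lid:** it met something when lowered, probably the comb's edge or the rattle, so it may lie slightly tilted. I did not measure its height above the tray floor.
- **Bystanders:** I never moved near the talc tin, bottle, mug or jar, and the top camera still shows them there. The tin reads about 25 mm from my first rough estimate, which I put down to measuring error. I did not re-check the bowl at the end.

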